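Clean out the joint of a plaster mould

ROBOT

A 7-joint arm with a two-finger parallel gripper is mounted at the origin on the work surface. World frame = base frame: x ahead of the robot, y to its left, z up, the work surface at z = 0. Lengths are in m, angles in rad, forces in N, time in s.
With the tool pointing down it reaches from about 0.4 to 0.85 m from the base axis. Payload 10.4 kg.
Tool frame: the origin (TCP) lies midway between the tips of the shut fingers; the grasp point (between the pads) lies 19 mm behind it; y points along the fingers, x is the direction in which the jaws open and shut, and the axes are right-handed (so a half turn about y gives the same grasp; the last joint's range is limited). The gripper opens to 87 mm and grips with 3 to 60 N. Pads are 19 mm wide; open, the fingers measure 117 mm over their backs; the gripper's body (75 mm by 190 mm) begins 51 mm behind the grasp point.
Start: joints at [1.242, 0.332, -0.065, 1.46, 0.022, 1.35, -0.088], TCP at [0.188, -0.596, 0.223] pointing down, gripper open.
Joint ranges: [-2.6, 2.6], [-0.5, 2.12], [-1.47, 1.34], [0.16, 2.42], [-1.27, 4.41], [0.06, 2.06], [-2.6, 2.6]. Speed limits (rad/s): [2.22, 2.22, 2.79, 2.79, 3.14, 3.14, 3.14].

INTERFACE

Orientations are given as a unit quaternion [x, y, z, w].
In Python, from bench import * gives the robot as it stands.
- The arm moves only by the tool jog_arm, never from a script. Its argument "commands" is a list of rows, each an object with "translation": the shift along the world's x, y, z in mm, a list of three; "twist": the turn about the world's z in rad. A call has 1 to 20 rows; each row shifts and turns the commanded pose from where the row before left it; what a row does not reach is not made up. A row lasts 1/10 s, in which the tool goes at most 50 mm and 8.59 degrees, less where a joint would pass 70% of its speed; a pose out of reach is approached as far as the arm can. A call is refused whole if a number of a shift passes 50 or a number of a turn 0.15, either way. A call with a gripper value outside its range is refused whole. "grip" is the closure, from 0 (fully open) to 1 (shut), set as the call begins (left out, the last holds). The fingers move at their own pace and stop on an object; "grip_force" is the grip in N (left out, the last holds). Time passes only in rows, so rows that do not move let the fingers close. It gives the time, the measured TCP pose, the force and the opening at its end, in the units of the state.
- read_state(): the state, without advancing time (a new reading comes with each control period).
- camera(name): name is "scene" or "top" or "wrist"; returns a dict with "img" (384x512x3 uint8, red, green, blue), "fx", "fy", "cx", "cy" (pixels), "dist" ([k1, k2, p1, p2, k3] as OpenCV has them; the pictures are not rectified), "cam_to_world" (4x4, takes a point from camera to world coordinates). Camera axes: x right, y down, z forward; pixel columns grow to the right and rows downward; lengths in m; the calibration is good to about 2 mm. A picture is of the moment at which its call begins. There is no depth.
- close_job(): hands the job in, once; it reports no verdict.
The state is a dict: "time": time; "joint_positions": joint angles; "joint_vel": joint speeds; "joint_torque": joint torques, N m; "ee_pos": TCP position; "eef_rot": TCP orientation; "ft_force": force on the tool from outside, world axes, zero at the start; "torque": the same for the moment, N m; "width": finger opening in m.
Only numpy, scipy, OpenCV 4.12 (cv2) and the standard library are available. Lean on these libraries where they do the work, as an engineer would, in place of code of your own. Each camera call takes 0.05 s, during which the arm holds its last target.

TASK

Close the pour hole of the plaster mould with the rectangular block plug, pushed fully home, so that no crumbs fall in. Then take the fettling tool from its stand and, holding it square to the mould's sloping face, run its tip slowly (about 4 cm a second) and lightly along the joint groove from the end nearer the robot to the far end, keeping the tip well down in the groove. Finally stand the tool back in its stand as it was, with the plug still in place and everything else left where it was.

Things in the scene. Friction and masses are not known exactly. Their poses are not given: they have to be found in the camera images.
- mould: fixed two-piece plaster mould, 160 mm wide (y), 208 mm deep. Origin on the table, under the edge where the sloping face meets the deck; z up. The sloping side looks to the robot's left, or left and away (mould yaw -126 to -86 degrees). Level deck at z = 110 mm from x = 0 to +110 mm; from x = 0 to x = -98 mm its front face slopes down at 35 degrees to 41 mm above the table.
- pour_hole (a point): centre of the mouth of the rectangular pour hole in the mould's deck (110 mm above the table, 55 mm along the mould's +x): 34 mm along the mould's x, 54 mm along its y, 38 mm deep, blind, edges chamfered 2 mm
- seam: the joint groove across the sloping face, 160 mm long, 11 mm wide, 12 mm deep, with a darker floor, open at both side faces of the mould. Origin at mid-length of the groove, level with the face (76 mm above the table). y runs along the groove (near end, towards the robot, at -80 mm; far end at +80 mm), x up the slope, z out of the face (35 degrees from vertical, leaning to the robot's left).
- plug: loose wooden block plug, standing upright on its shank. Origin at the centre of the shank's underside, z up. Shank 30 mm (x) by 50 mm (y), from z = 0 to 35 mm, foot stepped in by 2 mm over the lowest 4 mm; flange 50 x 70 mm from z = 35 to 45 mm; grip bar 24 mm (x) by 60 mm (y) from z = 45 to 85 mm. Fits the hole either way round; 110 g.
- stylus: fettling tool standing upright, tip down, in its stand. Origin at its tip, z along the tool towards the handle. Round steel rod 7 mm thick with round end from z = 0 to 65 mm; square wooden handle 26 x 26 mm from z = 65 to 165 mm; 100 g.
- stand: fixed wooden block 80 x 80 mm, 75 mm tall, with a 14 mm square hole down through its centre. The tool's rod hangs in the hole, the foot of the handle sits on the block's top, the tip 10 mm above the table. Origin at the centre of its underside.
- glaze_jar: bystander, to be left alone: closed jar, 72 mm across, 100 mm tall; origin at the centre of its underside
- bowl: bystander, to be left alone: white bowl, 130 mm across, 55 mm tall; origin at the centre of its underside
- mug: bystander, to be left alone: terracotta mug, 76 mm across, 85 mm tall; origin at the centre of its underside
- round_bung: bystander, to be left alone: round wooden bung of another mould, 68 mm across, 70 mm tall (not the block plug); origin at the centre of its underside
- brush: bystander, to be left alone: brush lying flat, 180 mm long; its origin is near mid-length
- spatula: bystander, to be left alone: spatula lying flat, 200 mm long; its origin is near mid-length
- slip_bottle: bystander, to be left alone: white bottle, 60 mm across, 150 mm tall; origin at the centre of its underside
Mind the look-alikes: they are no part of the job. Leave any red or turquoise look-alike of the plug alone.

How it is judged:
On the way, in this order (a step that is already met when the one before it is completed fails the run):
1. the block plug is fully home in the pour hole, its flange down on the deck, and let go (horizontal distance between plug and pour_hole below 0.005 m and z of plug in the frame of mould below 0.079 m and angle between plug's own z axis and vertical below 0.06 rad and not (contact force between the fingers and plug above 0.2 N)), for 0.3 s.
2. the tool's tip is at least 5 mm down in the groove, by the near end of the joint (-60 mm, within 14 mm, along the seam's y), the tool within 18 degrees of square to the sloping face (y of stylus in the frame of seam between -0.074 and -0.046 m and x of stylus in the frame of seam between -0.007 and 0.007 m and z of stylus in the frame of seam below -0.005 m and angle between the z axis of stylus and the z axis of seam, either way round below 0.32 rad), for 0.15 s.
3. the tool's tip is at least 5 mm down in the groove, a quarter of the way along the joint (-30 mm, within 14 mm, along the seam's y), the tool within 18 degrees of square to the sloping face (y of stylus in the frame of seam between -0.044 and -0.016 m and x of stylus in the frame of seam between -0.007 and 0.007 m and z of stylus in the frame of seam below -0.005 m and angle between the z axis of stylus and the z axis of seam, either way round below 0.32 rad), for 0.15 s.
4. the tool's tip is at least 5 mm down in the groove, half-way along the joint (+0 mm, within 14 mm, along the seam's y), the tool within 18 degrees of square to the sloping face (y of stylus in the frame of seam between -0.014 and 0.014 m and x of stylus in the frame of seam between -0.007 and 0.007 m and z of stylus in the frame of seam below -0.005 m and angle between the z axis of stylus and the z axis of seam, either way round below 0.32 rad), for 0.15 s.
5. the tool's tip is at least 5 mm down in the groove, three quarters of the way along the joint (+30 mm, within 14 mm, along the seam's y), the tool within 18 degrees of square to the sloping face (y of stylus in the frame of seam between 0.016 and 0.044 m and x of stylus in the frame of seam between -0.007 and 0.007 m and z of stylus in the frame of seam below -0.005 m and angle between the z axis of stylus and the z axis of seam, either way round below 0.32 rad), for 0.15 s.
6. the tool's tip is at least 5 mm down in the groove, by the far end of the joint (+60 mm, within 14 mm, along the seam's y), the tool within 18 degrees of square to the sloping face (y of stylus in the frame of seam between 0.046 and 0.074 m and x of stylus in the frame of seam between -0.007 and 0.007 m and z of stylus in the frame of seam below -0.005 m and angle between the z axis of stylus and the z axis of seam, either way round below 0.32 rad), for 0.15 s.
At the end, for the whole second after the job is handed in: Plug in the pour hole (within 5 mm of centre, 3 degrees of upright, flange within 4 mm of the deck); fettling tool in its stand (tip within 8 mm of the axis, 7 degrees of upright, handle within 5 mm of the top); both at rest (horizontal distance between plug and pour_hole below 0.005 m and z of plug in the frame of mould below 0.079 m and angle between plug's own z axis and vertical below 0.06 rad and horizontal distance between stylus and stand below 0.008 m and z of stylus in the frame of stand below 0.015 m and angle between stylus's own z axis and vertical below 0.12 rad and linear speed of each of stylus, plug below 0.02 m/s); the robot touches nothing.
It fails at once if the tip moves along in the groove faster than 0.12 m/s (z of stylus in the frame of seam between -0.015 and -0.004 m and x of stylus in the frame of seam between -0.008 and 0.008 m and y of stylus in the frame of seam between -0.075 and 0.075 m and linear speed of stylus above 0.12 m/s).
It fails at once if the tool is pressed on the mould harder than 40 N (contact force between stylus and mould above 40 N).
It fails at once if a bystander is moved by more than 40 mm (distance of any of glaze_jar, bowl, mug, round_bung, brush, spatula, slip_bottle from where it was at the start of the episode above 0.04 m).
It also fails if it takes over 72 s, if anything falls off the work surface, if the arm or the gripper's body presses on something with over 40 N, if the wrist force passes 120 N, or if a joint passes its speed limit or range.

## Working session

There is one attempt and no reset: what is moved stays moved. The work goes in short steps, Python scripts to look and compute and a tool call to move; the robot and the scene stay as the last step left them, time stands still between calls to the robot, and variables do not carry over. Pictures are saved under pics/ and viewed, and the job is handed in when it is done.

Besides the shell and the picture viewer there is one more tool, called after "Call:" by a JSON object that holds its "name" and its "arguments". jog_arm: Moves the arm, as the interface text tells. Its arguments: {"type":"object","properties":{"commands":{"type":"array"},"grip":{"type":"number"},"grip_force":{"type":"number"}},"required":["commands"]}

```bash
ls -la; mkdir -p pics; cat > h.py <<'E'
from bench import *
import numpy as np, cv2, pickle
from scipy.spatial.transform import Rotation as R
def snap(name,tag):
    c=camera(name); pickle.dump(c,open(f'pics/{tag}.pkl','wb'))
    cv2.imwrite(f'pics/{tag}.png',cv2.cvtColor(c['img'],cv2.COLOR_RGB2BGR)); return c
def load(tag): return pickle.load(open(f'pics/{tag}.pkl','rb'))
def ray(c,uv):
    K=np.array([[c['fx'],0,c['cx']],[0,c['fy'],c['cy']],[0,0,1]],float)
    p=cv2.undistortPoints(np.array(uv,float).reshape(-1,1,2),K,np.array(c['dist'],float)).reshape(-1,2)
    T=np.array(c['cam_to_world']); d=np.c_[p,np.ones(len(p))]@T[:3,:3].T
    return T[:3,3],d/np.linalg.norm(d,axis=1,keepdims=True)
def onz(c,uv,z):
    o,d=ray(c,uv); return o+d*((z-o[2])/d[:,2])[:,None]
def tri(obs):  # list of (cam,(u,v))
    A=np.zeros((3,3));b=np.zeros(3);L=[]
    for c,uv in obs:
        o,d=ray(c,[uv]);d=d[0];P=np.eye(3)-np.outer(d,d);A+=P;b+=P@o;L.append((o,P))
    x=np.linalg.solve(A,b); return x,[np.linalg.norm(P@(x-o)) for o,P in L]
def proj(c,X):
    T=np.linalg.inv(np.array(c['cam_to_world'])); K=np.array([[c['fx'],0,c['cx']],[0,c['fy'],c['cy']],[0,0,1]],float)
    return cv2.projectPoints(np.array(X,float).reshape(-1,1,3),cv2.Rodrigues(T[:3,:3])[0],T[:3,3],K,np.array(c['dist'],float))[0].reshape(-1,2)
E
python3 - <<'E'
from h import *
np.set_printoptions(precision=4,suppress=True)
s=read_state(); print(s); print(R.from_quat(s['eef_rot']).as_matrix())
for n in ['scene','top','wrist']:
    c=snap(n,n+'0'); print(n,c['fx'],c['fy'],c['cx'],c['cy'],c['dist']);print(np.array(c['cam_to_world']))
E
```

```text
total 12
drwxr-xr-x  3 agent agent 4096 Dec  6 11:56 .
drwxr-xr-x 23 root  root  4096 Dec  6 11:56 ..
drwxr-xr-x  2 agent agent 4096 Dec  6 11:56 pics
{'time': 0.0, 'joint_positions': array([ 1.2424,  0.3329, -0.0647,  1.461 ,  0.0216,  1.3499, -0.0885]), 'joint_vel': array([ 0.0002, -0.0007, -0.0003,  0.0012,  0.0019,  0.0005,  0.0001]), 'joint_torque': array([ -0.0006, -62.3247,   0.0245, -38.9907,  -0.0612,   0.0398,
         0.0001]), 'ee_pos': array([ 0.188 , -0.5956,  0.2217]), 'eef_rot': array([-0.57  ,  0.4184, -0.4176,  0.5706]), 'ft_force': array([-0.314 ,  0.173 , -0.1762]), 'torque': array([-0.0034, -0.0481, -0.0347]), 'width': 0.08692673867773598}
[[ 0.3011 -0.0005  0.9536]
 [-0.9536  0.0014  0.3011]
 [-0.0015 -1.     -0.    ]]
scene 354.2590050876131 354.2590050876131 254.11713228769202 196.9106555360328 [0.0137 0.     0.     0.     0.    ]
[[-0.099   0.8316 -0.5465  1.1393]
 [ 0.9951  0.0873 -0.0474  0.0641]
 [ 0.0083 -0.5485 -0.8361  1.0209]
 [ 0.      0.      0.      1.    ]]
top 414.280419196669 414.280419196669 251.53486268401747 189.34525335927668 [0.0165 0.     0.     0.     0.    ]
[[-0.001  -0.9924  0.1234  0.3725]
 [-1.      0.0003 -0.0065  0.0058]
 [ 0.0064 -0.1234 -0.9923  1.5731]
 [ 0.      0.      0.      1.    ]]
wrist 265.82374448854245 265.82374448854245 254.92157864360405 186.64715906356474 [-0.0414  0.      0.      0.      0.    ]
[[ 0.3004 -0.9109 -0.2829  0.2663]
 [-0.9538 -0.2873 -0.0876 -0.5709]
 [-0.0015  0.2961 -0.9552  0.3841]
 [ 0.      0.      0.      1.    ]]
```

View pics/scene0.png

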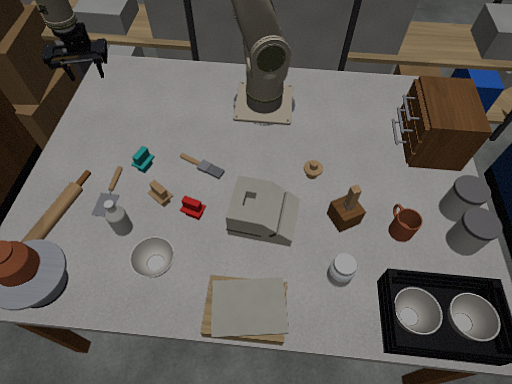

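View pics/top0.png

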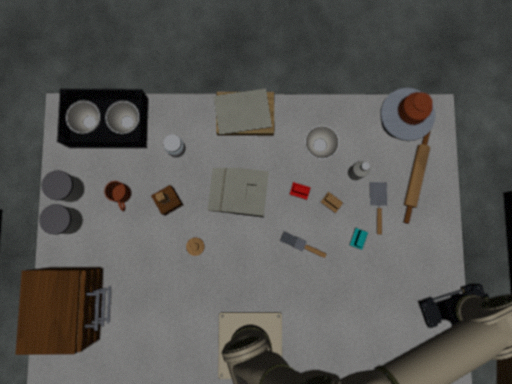

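View pics/wrist0.png

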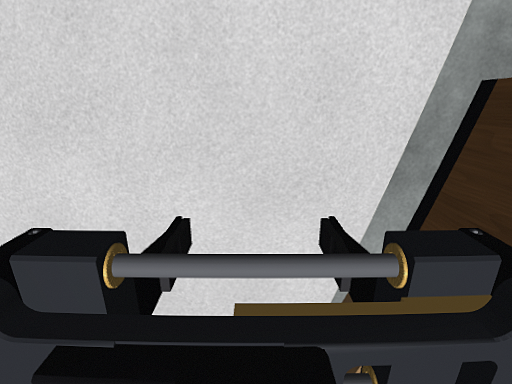

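```bash
python3 - <<'E'
from h import *
np.set_printoptions(precision=4,suppress=True)
s=load('scene0');t=load('top0')
for n,us,ut,z in [('plugtop',(159,185),(332,200),.085),('red',(192,205),(300,190),.08),('turq',(142,158),(359,238),.08),('stylustop',(354,188),(162,195),.175),('hole',(250,196),(252,184),.11),('bottle',(118,218),(361,170),.1),('jar',(344,268),(173,145),.1),('bung',(313,167),(195,245),.07)]:
    print(n,onz(s,[us],z)[0],onz(t,[ut],z)[0],tri([(s,us),(t,ut)]))
import cv2
def crop(c,u,v,w,h,k): 
    i=c['img'][v:v+h,u:u+w]; return cv2.cvtColor(cv2.resize(i,None,fx=k,fy=k,interpolation=cv2.INTER_CUBIC),cv2.COLOR_RGB2BGR)
a=crop(s,125,140,250,125,3.2);cv2.imwrite('pics/cs.png',a)
a=crop(t,145,150,250,110,3.2);cv2.imwrite('pics/ct.png',a)
E
```

```text
plugtop [ 0.5138 -0.2981  0.085 ] [ 0.5187 -0.2944  0.085 ] (array([ 0.5183, -0.2942,  0.0919]), [np.float64(0.0011895795819231267), np.float64(0.001189579581923055)])
red [ 0.5746 -0.1792  0.08  ] [ 0.5557 -0.18    0.08  ] (array([ 0.5591, -0.1845,  0.0545]), [np.float64(0.0013244465734594992), np.float64(0.001324446573459461)])
turq [ 0.4064 -0.3848  0.08  ] [ 0.3825 -0.3886  0.08  ] (array([ 0.383 , -0.3977,  0.0502]), [np.float64(0.0012600470693958736), np.float64(0.0012600470693959211)])
stylustop [0.5252 0.302  0.175 ] [0.5271 0.3    0.175 ] (array([0.527 , 0.3004, 0.1774]), [np.float64(0.0008797524789386631), np.float64(0.0008797524789386472)])
hole [ 0.5418 -0.0005  0.11  ] [ 0.5737 -0.0054  0.11  ] (array([ 0.5679, -0.0014,  0.1494]), [np.float64(0.0037003962693506905), np.float64(0.003700396269350682)])
bottle [ 0.6543 -0.3836  0.1   ] [ 0.6259 -0.3986  0.1   ] (array([ 0.6322, -0.4073,  0.0575]), [np.float64(0.0029626409155168324), np.float64(0.00296264091551695)])
jar [0.7442 0.2808 0.1   ] [0.7177 0.2807 0.1   ] (array([0.7272, 0.2891, 0.0603]), [np.float64(0.0010347924335897026), np.float64(0.001034792433589616)])
bung [0.3757 0.1974 0.07  ] [0.3581 0.1992 0.07  ] (array([0.3579, 0.2013, 0.0479]), [np.float64(0.0007855934466230727), np.float64(0.0007855934466230654)])
```

View pics/cs.png

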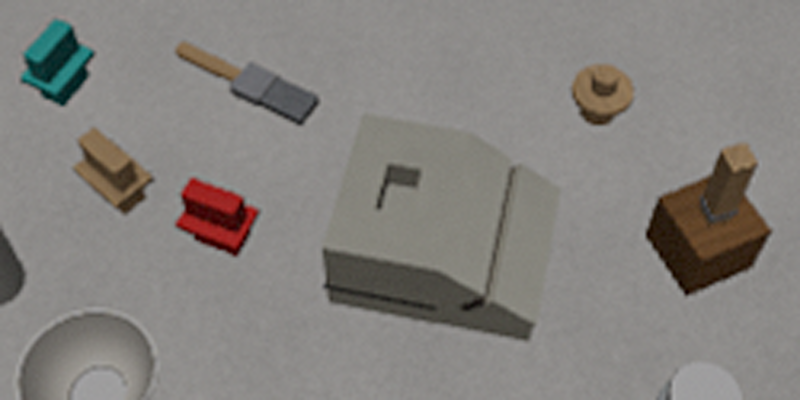

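View pics/ct.png

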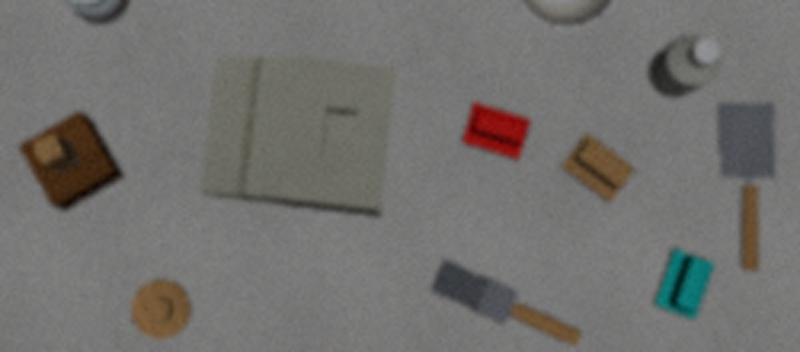

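Call:
{"name": "jog_arm", "arguments": {"commands": [{"translation": [27, 24, 6], "twist": 0.05}, {"translation": [27, 24, 6], "twist": 0.05}, {"translation": [27, 24, 6], "twist": 0.05}, {"translation": [27, 24, 6], "twist": 0.05}, {"translation": [27, 24, 6], "twist": 0.05}, {"translation": [27, 24, 6], "twist": 0.05}, {"translation": [27, 24, 6], "twist": 0.05}, {"translation": [27, 24, 6], "twist": 0.05}, {"translation": [27, 24, 6], "twist": 0.05}, {"translation": [27, 24, 6], "twist": 0.05}, {"translation": [0, 0, 0], "twist": 0}, {"translation": [0, 0, 0], "twist": 0}], "grip": 0}}

```text
time: 1.35
ee_pos: [0.4585, -0.3556, 0.2823]
eef_rot: [0.656, -0.264, 0.263, -0.656]
ft_force: [-0.9, -0.3, -0.5]
width: 0.0872
```

```bash
python3 - <<'E'
from h import *
np.set_printoptions(precision=4,suppress=True)
s=read_state(); m=R.from_quat(s['eef_rot']).as_matrix();print(s['time'],s['ee_pos'],np.degrees(np.arctan2(m[1,0],m[0,0])),m[:,1],s['joint_positions'],s['ft_force'])
snap('wrist','w1')
E
```

```text
1.35 [ 0.4585 -0.3556  0.2823] -43.75896169300571 [-0.0003  0.0001 -1.    ] [ 0.8645  0.2291 -0.3393  1.4756  0.0763  1.4502 -0.2396] [-0.8763 -0.3209 -0.5295]
```

View pics/w1.png

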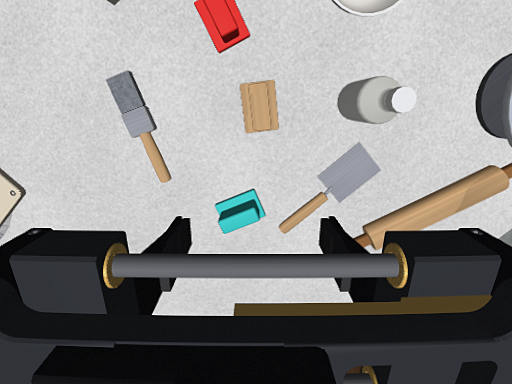

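Call:
{"name": "jog_arm", "arguments": {"commands": [{"translation": [10, 10, -15], "twist": 0.0}, {"translation": [10, 10, -15], "twist": 0}, {"translation": [10, 10, -15], "twist": 0}, {"translation": [0, 0, 0], "twist": 0}, {"translation": [0, 0, 0], "twist": 0}]}}

```text
time: 1.9
ee_pos: [0.4882, -0.3255, 0.2369]
eef_rot: [-0.656, 0.264, -0.263, 0.656]
ft_force: [-0.1, -0.2, 0.7]
width: 0.087
```

```bash
python3 - <<'E'
from h import *
snap('wrist','w2')
w=[]
for tag,u,v in [('w1',220,60),('w2',220,60)]:
    c=load(tag); w.append(cv2.resize(c['img'][v:v+100,u:u+80],None,fx=5,fy=5,interpolation=cv2.INTER_CUBIC))
cv2.imwrite('pics/w12.png',cv2.cvtColor(np.hstack(w),cv2.COLOR_RGB2BGR))
E
```

```text
(no output)
```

View pics/w12.png

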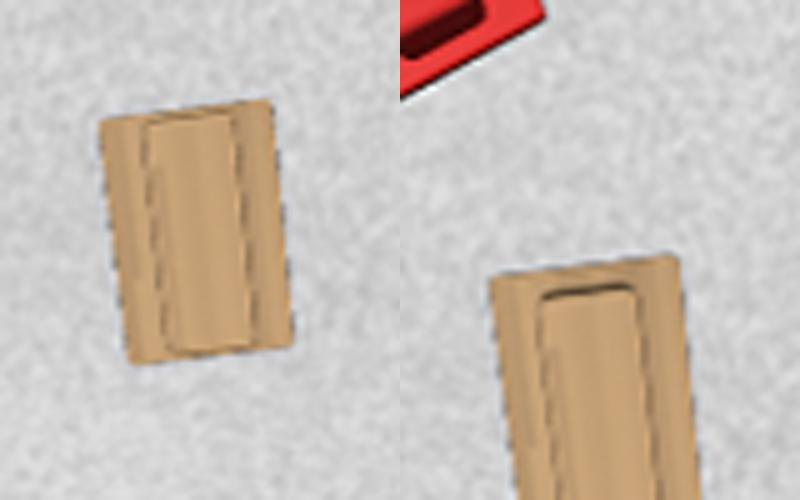

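View pics/w2.png

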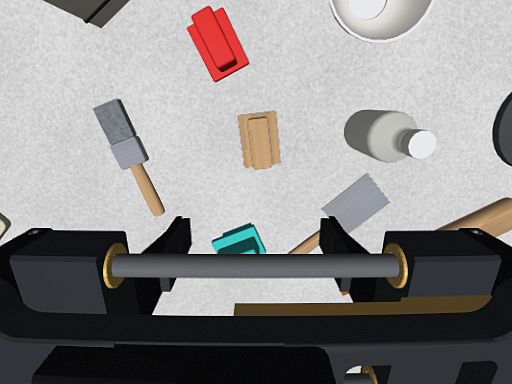

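```bash
python3 - <<'E'
from h import *
np.set_printoptions(precision=4,suppress=True)
ctr=[]
for tag in ['w1','w2']:
    c=load(tag);h=cv2.cvtColor(c['img'],cv2.COLOR_RGB2HSV)
    m=((h[...,0]>8)&(h[...,0]<25)&(h[...,1]>80)).astype(np.uint8)
    m[:, :215]=0;m[:,300:]=0;m[:70]=0;m[190:]=0
    cs,_=cv2.findContours(m,cv2.RETR_EXTERNAL,cv2.CHAIN_APPROX_NONE);k=max(cs,key=cv2.contourArea).reshape(-1,2).astype(float)
    P=onz(c,k,0.045)[:,:2]
    r=cv2.minAreaRect((P*1000).astype(np.float32)); print(tag,r, cv2.contourArea(k.astype(np.float32)))
    ctr.append(r[0])
    print(proj(c,[[r[0][0]/1000,r[0][1]/1000,.045]]))
    if tag=='w2': cv2.imwrite('pics/w2c.png',cv2.cvtColor(cv2.resize(c['img'][100:180,220:300],None,fx=6,fy=6,interpolation=cv2.INTER_CUBIC),cv2.COLOR_RGB2BGR))
E
```

```text
w1 ((517.645751953125, -302.4177551269531), (68.54443359375, 48.42631530761719), 52.95613098144531) 1566.5
[[259.1904 106.6719]]
w2 ((516.82275390625, -303.8748474121094), (72.886474609375, 48.392295837402344), 53.01063537597656) 1878.5
[[259.4622 141.2108]]
```

View pics/w2c.png

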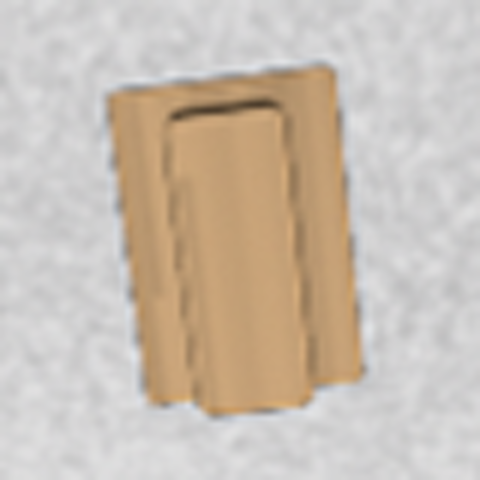

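```bash
python3 - <<'E'
from h import *
np.set_printoptions(precision=4,suppress=True)
a=load('w1');b=load('w2')
A=[(249.2,84.4),(267,82.6),(270,129),(255,130.4)];B=[(248.7,119.7),(267,118),(271.7,167.2),(254.7,168.7)]
X=[]
for p,q in zip(A,B): x,e=tri([(a,p),(b,q)]);print(x,max(e));X.append(x)
print(np.mean(X,0)); 
for c,k in((a,A),(b,B)):
  P=onz(c,k,.085);print(P.mean(0),np.linalg.norm(np.roll(P,-1,0)-P,axis=1),np.degrees(np.arctan2(*(P[0]+P[1]-P[2]-P[3])[[1,0]])))
E
```

```text
[ 0.5275 -0.273   0.0793] 0.0003526168348502398
[ 0.5449 -0.2869  0.0816] 0.00043190407711710154
[ 0.5083 -0.3332  0.0809] 0.00043912317937766184
[ 0.4922 -0.3204  0.0807] 0.00010226246871379017
[ 0.5183 -0.3034  0.0806]
[ 0.5181 -0.3032  0.085 ] [0.0227 0.0583 0.02   0.0583] 52.156179157916355
[ 0.5187 -0.303   0.085 ] [0.0211 0.0583 0.0207 0.0583] 52.75164260868216
```

```bash
python3 - <<'E'
from h import *
np.set_printoptions(precision=4,suppress=True)
a=load('w1');b=load('w2')
print(tri([(a,(403,100)),(b,(422,144))]),onz(b,[(422,144)],.15),onz(b,[(348,130)],0))
E
```

```text
(array([ 0.6368, -0.4039,  0.1443]), [np.float64(0.0007030711190329323), np.float64(0.0007030711190327865)]) [[ 0.6355 -0.4011  0.15  ]] [[ 0.6197 -0.3873  0.    ]]
```

Call:
{"name": "jog_arm", "arguments": {"commands": [{"translation": [10, 7.5, -10], "twist": 0.037}, {"translation": [10, 7.5, -10], "twist": 0.037}, {"translation": [10, 7.5, -10], "twist": 0.037}, {"translation": [0, 0, -25], "twist": 0}, {"translation": [0, 0, -25], "twist": 0}, {"translation": [0, 0, -25], "twist": 0}, {"translation": [0, 0, -25], "twist": 0}, {"translation": [0, 0, -20], "twist": 0}, {"translation": [0, 0, -15], "twist": 0}, {"translation": [0, 0, -10], "twist": 0}, {"translation": [0, 0, -10], "twist": 0}, {"translation": [0, 0, 0], "twist": 0}, {"translation": [0, 0, 0], "twist": 0}]}}

```text
time: 3.25
ee_pos: [0.5186, -0.3036, 0.053]
eef_rot: [0.67, -0.227, 0.227, -0.67]
ft_force: [1.1, 0.1, -0.6]
width: 0.0871
```

```bash
python3 - <<'E'
from h import *
snap('scene','s2'); c=load('s2')
cv2.imwrite('pics/s2c.png',cv2.cvtColor(cv2.resize(c['img'][120:280,80:280],None,fx=4,fy=3.7,interpolation=cv2.INTER_CUBIC),cv2.COLOR_RGB2BGR)); snap('wrist','w3')
E
```

```text
(no output)
```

View pics/s2c.png

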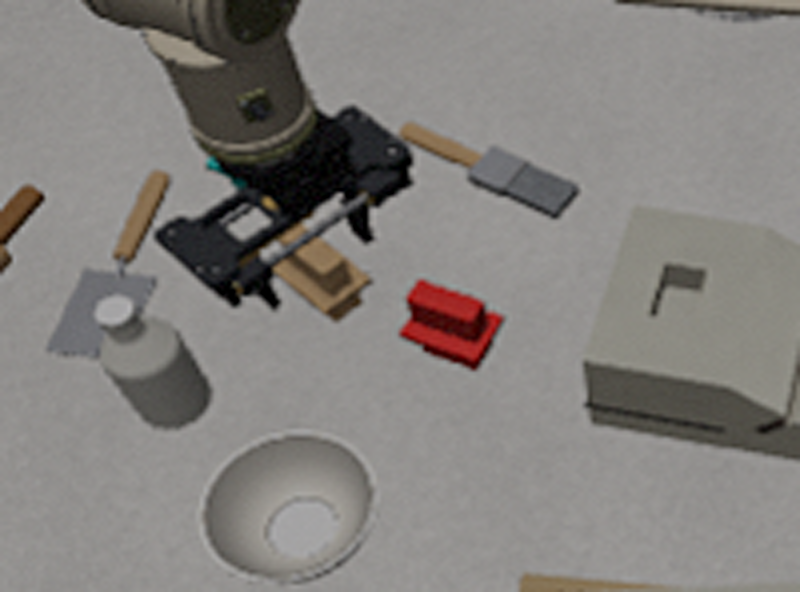

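View pics/w3.png

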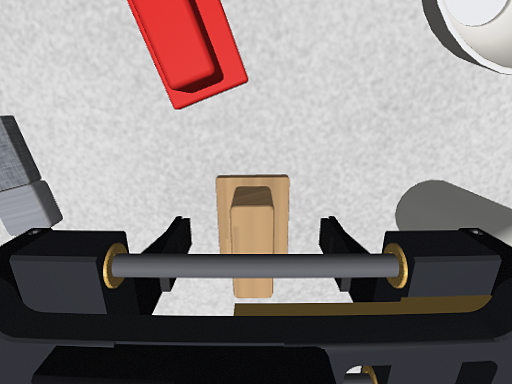

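Call:
{"name": "jog_arm", "arguments": {"commands": [{"translation": [0, 0, 0], "twist": 0}, {"translation": [0, 0, 0], "twist": 0}, {"translation": [0, 0, 0], "twist": 0}, {"translation": [0, 0, 0], "twist": 0}, {"translation": [0, 0, 0], "twist": 0}, {"translation": [0, 0, 0], "twist": 0}, {"translation": [0, 0, 0], "twist": 0}, {"translation": [0, 0, 5], "twist": 0}, {"translation": [0, 0, 10], "twist": 0}, {"translation": [0, 0, 25], "twist": 0}, {"translation": [0, 0, 30], "twist": 0}, {"translation": [0, 0, 30], "twist": 0}, {"translation": [0, 0, 30], "twist": 0}, {"translation": [0, 0, 30], "twist": 0}, {"translation": [0, 0, 20], "twist": 0}], "grip": 1, "grip_force": 30}}

```text
time: 4.85
ee_pos: [0.5187, -0.3036, 0.2359]
eef_rot: [0.67, -0.226, 0.228, -0.669]
ft_force: [-0.2, -0.1, -1.1]
width: 0.0237
```

Call:
{"name": "jog_arm", "arguments": {"commands": [{"translation": [-6, 25, 0], "twist": -0.081}, {"translation": [-6, 25, 0], "twist": -0.081}, {"translation": [-6, 25, 0], "twist": -0.081}, {"translation": [-6, 25, 0], "twist": -0.081}, {"translation": [-6, 25, 0], "twist": -0.081}, {"translation": [-6, 25, 0], "twist": -0.081}, {"translation": [-6, 25, 0], "twist": -0.081}, {"translation": [-6, 25, 0], "twist": -0.081}, {"translation": [-6, 25, 0], "twist": -0.081}, {"translation": [-6, 25, 0], "twist": -0.081}, {"translation": [-6, 25, 0], "twist": -0.081}, {"translation": [-6, 25, 0], "twist": -0.081}, {"translation": [0, 0, 0], "twist": 0}, {"translation": [0, 0, 0], "twist": 0}]}}

```text
time: 6.25
ee_pos: [0.4462, -0.0034, 0.2333]
eef_rot: [0.487, -0.513, 0.514, -0.487]
ft_force: [0.4, -1.0, -1.2]
width: 0.0239
```

```bash
python3 - <<'E'
from h import *
np.set_printoptions(precision=4,suppress=True)
s=read_state(); m=R.from_quat(s['eef_rot']).as_matrix();print(s['time'],s['ee_pos'],np.degrees(np.arctan2(m[1,0],m[0,0])),s['joint_positions'])
snap('wrist','w4')
E
```

```text
6.25 [ 0.4462 -0.0034  0.2333] -93.04081872600572 [ 0.5077 -0.0483 -0.5766  1.8625 -0.0261  1.3188 -1.6857]
```

View pics/w4.png

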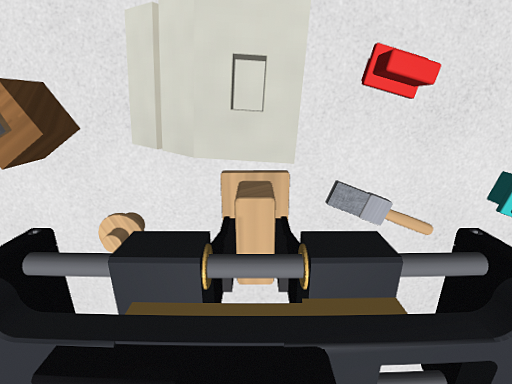

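Call:
{"name": "jog_arm", "arguments": {"commands": [{"translation": [15, 0, 0], "twist": 0}, {"translation": [15, 0, 0], "twist": 0}, {"translation": [15, 0, 0], "twist": 0}, {"translation": [0, 0, 0], "twist": 0}, {"translation": [0, 0, 0], "twist": 0}]}}

```text
time: 6.8
ee_pos: [0.4909, -0.0042, 0.2323]
eef_rot: [-0.486, 0.514, -0.513, 0.486]
ft_force: [-0.4, -0.0, -1.1]
width: 0.0237
```

```bash
python3 - <<'E'
from h import *
snap('wrist','w5')
w=[]
for tag,u,v in [('w4',215,40),('w5',215,80)]:
    c=load(tag); w.append(cv2.resize(c['img'][v:v+90,u:u+66],None,fx=6,fy=6,interpolation=cv2.INTER_CUBIC))
cv2.imwrite('pics/w45.png',cv2.cvtColor(np.hstack(w),cv2.COLOR_RGB2BGR))
E
```

```text
(no output)
```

View pics/w45.png

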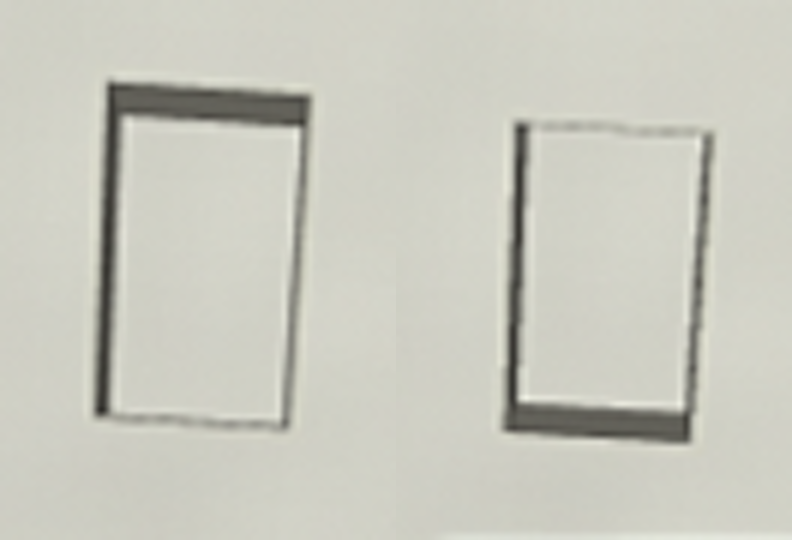

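View pics/w5.png

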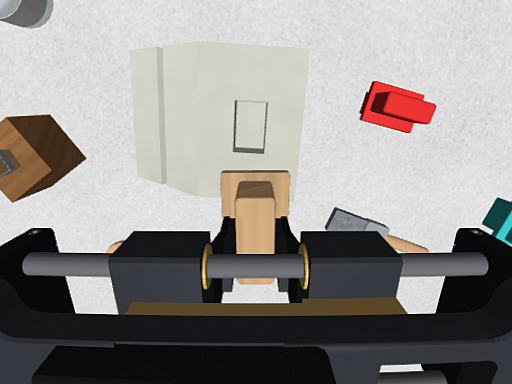

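```bash
python3 - <<'E'
from h import *
np.set_printoptions(precision=4,suppress=True)
a=load('w4');b=load('w5')
A=np.array([(109,82),(311,95),(287,430),(96,416)])/6+(215-.4,40-.4);B=np.array([(120,121),(316,131),(294,442),(109,431)])/6+(215-.4,80-.4)
X=[]
for p,q in zip(A,B): x,e=tri([(a,p),(b,q)]);print(x,max(e));X.append(x)
print(np.mean(X,0))
for c,k in((a,A),(b,B)):
  P=onz(c,k,.108);d=(P[0]+P[1]-P[2]-P[3]);d2=P[1]+P[2]-P[0]-P[3]
  print(P.mean(0),np.linalg.norm(np.roll(P,-1,0)-P,axis=1),np.degrees(np.arctan2(d[1],d[0])),np.degrees(np.arctan2(d2[1],d2[0])))
# held plug: flange front edge/bar corners in w5
i=b['img'][160:290,205:305];cv2.imwrite('pics/w5p.png',cv2.cvtColor(cv2.resize(i,None,fx=5,fy=4.6,interpolation=cv2.INTER_CUBIC),cv2.COLOR_RGB2BGR))
i=b['img'][30:210,120:320];cv2.imwrite('pics/w5m.png',cv2.cvtColor(cv2.resize(i,None,fx=4,fy=3.3,interpolation=cv2.INTER_CUBIC),cv2.COLOR_RGB2BGR))
E
```

```text
[0.5786 0.0122 0.1066] 0.0002819982987944185
[ 0.5751 -0.0214  0.1049] 0.00013520975451562282
[ 0.521  -0.0149  0.1062] 6.473369010521766e-05
[0.5252 0.0183 0.1079] 0.00020541966892742987
[ 0.55   -0.0015  0.1064]
[ 0.5498 -0.0016  0.108 ] [0.0334 0.0539 0.0333 0.0535] -6.818092185286887 -96.85923137817805
[ 0.5501 -0.0013  0.108 ] [0.0337 0.0541 0.0335 0.0537] -6.644741857865286 -96.36448243477048
```

View pics/w5p.png

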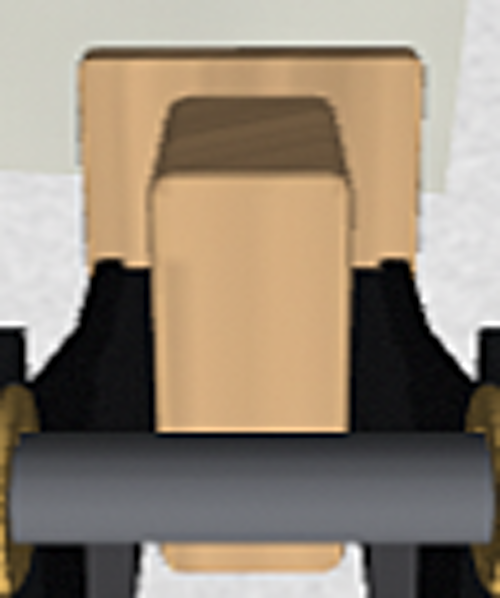

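View pics/w5m.png

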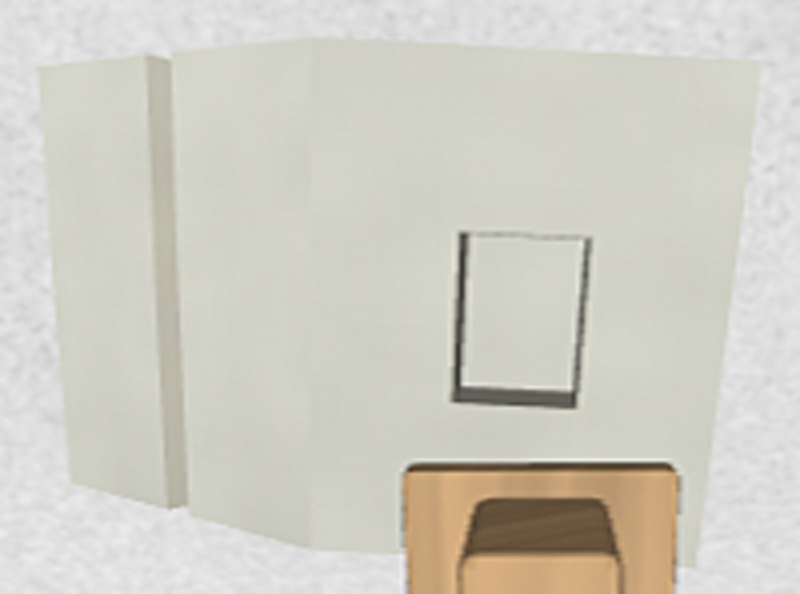

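```bash
python3 - <<'E'
from h import *
np.set_printoptions(precision=4,suppress=True)
b=load('w5');p=np.array([.4909,-.0042,.2323]);az=np.radians(-93.1)
ex=np.array([np.cos(az),np.sin(az)]);ez=np.array([-ex[1],ex[0]])
for z,pts in [(.2323+.032,[(236,197.4),(274.6,197.4),(238,283.9),(274,283.9)]),(.2323-.008,[(221.6,172.5),(289.5,172.5)]),(.2323-.053,[])]:
  for u in pts:
    X=onz(b,[u],z)[0]; print(u,(X[:2]-p[:2])@ex*1e3,(X[:2]-p[:2])@ez*1e3)
s=read_state(); m=R.from_quat(s['eef_rot']).as_matrix();print(s['ee_pos'],np.degrees(np.arctan2(m[1,0],m[0,0])))
# groove etc. near/far ends
k=lambda x,y:(120+x/4-.4,30+y/3.3-.4)
for n,u,z in [('deckedge far',k(312,38),.11),('deckedge near',k(312,548),.11),('slopebot far',k(38,66),.041),('slopebot near',k(70,483),.041),('groove upper far',k(171,58),.079),('groove lower far',k(147,56),.073),('groove upper near',k(190,513),.079),('groove lower near',k(166,508),.073),('deck far right',k(762,60),.11),('deck near right',k(693,566),.11)]: print(n,onz(b,[u],z)[0])
E
```

```text
(236, 197.4) -10.25249549669322 35.78002333075415
(274.6, 197.4) 9.807959360458767 35.73660603455026
(238, 283.9) -10.400496168853907 -17.7160416525112
(274, 283.9) 10.577002426776367 -17.761818001097737
(221.6, 172.5) -22.42295115759017 38.99731464249688
(289.5, 172.5) 22.40424122467398 38.899588255276164
[ 0.4907 -0.004   0.2324] -93.18235709503182
deckedge far [0.6353 0.0439 0.11  ]
deckedge near [0.4775 0.0623 0.11  ]
slopebot far [0.647  0.1416 0.041 ]
slopebot near [0.4878 0.1602 0.041 ]
groove upper far [0.6387 0.0886 0.079 ]
groove lower far [0.6411 0.097  0.073 ]
groove upper near [0.4832 0.1064 0.079 ]
groove lower near [0.4839 0.116  0.073 ]
deck far right [ 0.6232 -0.065   0.11  ]
deck near right [ 0.4649 -0.0455  0.11  ]
```

```bash
python3 - <<'E'
from h import *
snap('scene','s3'); snap('top','t3')
c=load('s3')
a=cv2.resize(c['img'][120:240,200:330],None,fx=5,fy=5,interpolation=cv2.INTER_CUBIC)
cv2.imwrite('pics/s3c.png',cv2.cvtColor(a,cv2.COLOR_RGB2BGR))
c=load('w3');i=c['img'][165:295,205:305];cv2.imwrite('pics/w3p.png',cv2.cvtColor(cv2.resize(i,None,fx=5,fy=4.6,interpolation=cv2.INTER_CUBIC),cv2.COLOR_RGB2BGR))
E
```

```text
(no output)
```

View pics/s3c.png

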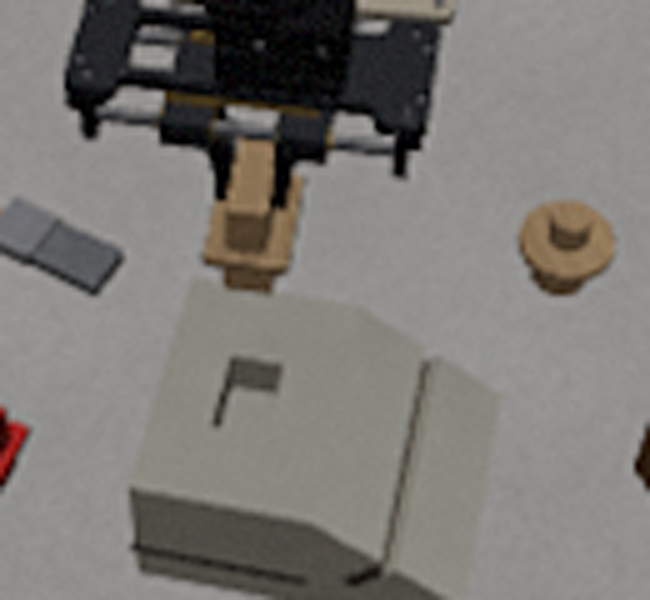

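View pics/w3p.png

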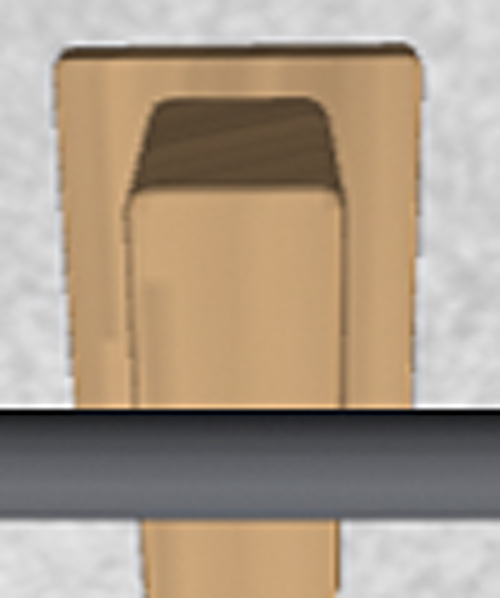

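```bash
python3 - <<'E'
from h import *
np.set_printoptions(precision=2,suppress=True)
def rel(tag,p,azd,dz,pts):
  c=load(tag);az=np.radians(azd);ex=np.array([np.cos(az),np.sin(az)]);ez=np.array([-ex[1],ex[0]])
  for n,u,z in pts:
    X=onz(c,[u],z+dz)[0][:2]-p; print(tag,n,np.array([X@ex,X@ez])*1e3)
f=lambda x,y,o:(205+x/5-.4,o+y/4.6-.4)
rel('w3',np.array([.5186,-.3036]),-37.4,0,[('flL',f(60,57,165),.045),('flR',f(418,57,165),.045),('bbL',f(157,98,165),.045),('bbR',f(322,98,165),.045),('btL',f(133,190,165),.085),('btR',f(341,190,165),.085),('rear',(233,296.5),.085),('rear',(272,296.5),.085)])
for s in (.008,.010,.012):
  rel('w5',np.array([.4907,-.0040]),-93.15,.2323-.053-s,[('flL',f(85,58,160),.045),('flR',f(418,58,160),.045),('bbL',f(178,98,160),.045),('bbR',f(325,98,160),.045),('btL',f(155,175,160),.085),('btR',f(348,175,160),.085),('rear',(238,283.9),.085),('rear',(274,283.9),.085)])
E
```

```text
w3 flL [-25.24  36.01]
w3 flR [22.38 35.91]
w3 bbL [-12.47  29.78]
w3 bbR [ 9.69 29.74]
w3 btL [-12.29  31.03]
w3 btR [ 9.62 30.98]
w3 rear [-12.95 -26.78]
w3 rear [ 10.26 -26.83]
w5 flL [-23.3   37.37]
w5 flR [22.72 37.31]
w5 bbL [-10.55  31.1 ]
w5 bbR [ 9.96 31.07]
w5 btL [-10.93  32.99]
w5 btR [10.37 32.96]
w5 rear [-10.81 -23.65]
w5 rear [ 11.45 -23.68]
w5 flL [-23.56  36.86]
w5 flR [22.98 36.8 ]
w5 bbL [-10.67  30.52]
w5 bbR [10.07 30.5 ]
w5 btL [-11.09  32.28]
w5 btR [10.52 32.25]
w5 rear [-10.97 -25.18]
w5 rear [ 11.62 -25.21]
w5 flL [-23.82  36.36]
w5 flR [23.23 36.3 ]
w5 bbL [-10.79  29.95]
w5 bbR [10.18 29.92]
w5 btL [-11.24  31.56]
w5 btR [10.67 31.54]
w5 rear [-11.12 -26.72]
w5 rear [ 11.79 -26.75]
```

Call:
{"name": "jog_arm", "arguments": {"commands": [{"translation": [14.5, 0.7, 0], "twist": -0.015}, {"translation": [14.5, 0.7, 0], "twist": -0.015}, {"translation": [14.5, 0.7, 0], "twist": -0.015}, {"translation": [14.5, 0.7, 0], "twist": -0.015}, {"translation": [0, 0, -15], "twist": 0}, {"translation": [0, 0, -15], "twist": 0}, {"translation": [0, 0, -15], "twist": 0}, {"translation": [0, 0, 0], "twist": 0}, {"translation": [0, 0, 0], "twist": 0}]}}

```text
time: 7.85
ee_pos: [0.5486, -0.0008, 0.1872]
eef_rot: [-0.471, 0.528, -0.528, 0.47]
ft_force: [0.3, 0.4, -1.0]
width: 0.0239
```

```bash
python3 - <<'E'
from h import *
np.set_printoptions(precision=4,suppress=True)
s=read_state(); m=R.from_quat(s['eef_rot']).as_matrix();print(s['time'],s['ee_pos'],np.degrees(np.arctan2(m[1,0],m[0,0])),s['ft_force'],m[:,1])
snap('wrist','w6');snap('scene','s6')
c=load('s6')
cv2.imwrite('pics/s6c.png',cv2.cvtColor(cv2.resize(c['img'][130:250,200:330],None,fx=5,fy=5,interpolation=cv2.INTER_CUBIC),cv2.COLOR_RGB2BGR))
E
```

```text
7.85 [ 0.5486 -0.0008  0.1872] -96.59470114381936 [ 0.3112  0.3838 -0.9699] [-0.0009 -0.0002 -1.    ]
```

View pics/w6.png

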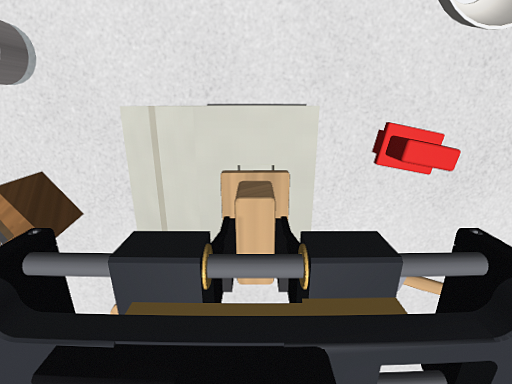

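View pics/s6c.png

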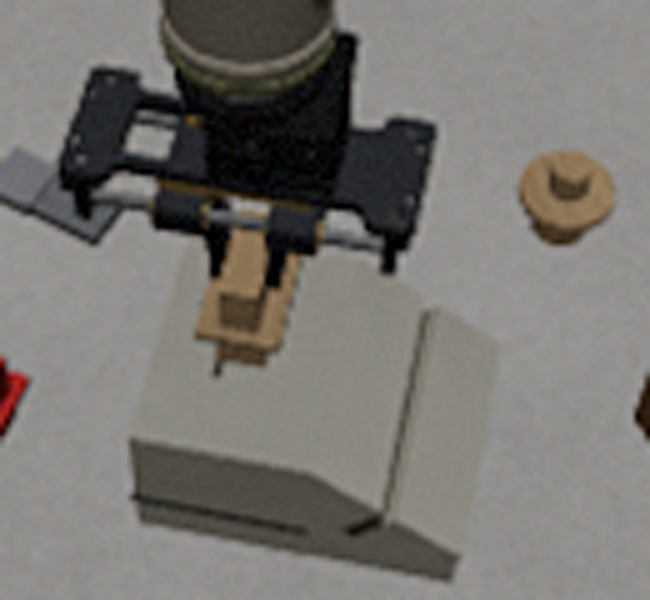

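Call:
{"name": "jog_arm", "arguments": {"commands": [{"translation": [0, 0, -5], "twist": 0}, {"translation": [0, 0, -5], "twist": 0}, {"translation": [0, 0, -5], "twist": 0}, {"translation": [0, 0, -5], "twist": 0}, {"translation": [0, 0, -5], "twist": 0}, {"translation": [0, 0, -5], "twist": 0}, {"translation": [0, 0, -5], "twist": 0}, {"translation": [0, 0, -5], "twist": 0}, {"translation": [0, 0, 0], "twist": 0}]}}

```text
time: 8.85
ee_pos: [0.5487, -0.0008, 0.1467]
eef_rot: [-0.471, 0.528, -0.528, 0.47]
ft_force: [-0.3, -0.8, -0.4]
width: 0.0237
```

Call:
{"name": "jog_arm", "arguments": {"commands": [{"translation": [0, 0, -2], "twist": 0}, {"translation": [0, 0, -2], "twist": 0}, {"translation": [0, 0, -2], "twist": 0}, {"translation": [0, 0, -2], "twist": 0}, {"translation": [0, 0, 0], "twist": 0}]}}

```text
time: 9.35
ee_pos: [0.5493, -0.0007, 0.1408]
eef_rot: [0.47, -0.528, 0.528, -0.47]
ft_force: [-5.3, -1.0, 10.4]
width: 0.0241
```

Call:
{"name": "jog_arm", "arguments": {"commands": [{"translation": [0, 0, -2], "twist": 0}, {"translation": [0, 0, -1], "twist": 0}, {"translation": [0, 0, 0], "twist": 0}]}}

```text
time: 9.65
ee_pos: [0.5497, -0.0007, 0.1405]
eef_rot: [0.47, -0.527, 0.529, -0.47]
ft_force: [-17.1, -2.2, 35.6]
width: 0.0235
```

Call:
{"name": "jog_arm", "arguments": {"commands": [{"translation": [0, 0, 0], "twist": 0}, {"translation": [0, 0, 0], "twist": 0}, {"translation": [0, 0, 0], "twist": 0}, {"translation": [0, 0, 0], "twist": 0}, {"translation": [0, 0, 5], "twist": 0}, {"translation": [0, 0, 20], "twist": 0}, {"translation": [0, 0, 30], "twist": 0}, {"translation": [0, 0, 30], "twist": 0}, {"translation": [-10, 0, 20], "twist": 0}, {"translation": [-20, 0, 0], "twist": 0}, {"translation": [-30, 0, 0], "twist": 0}, {"translation": [0, 0, 0], "twist": 0}], "grip": 0}}

```text
time: 10.85
ee_pos: [0.487, -0.0006, 0.2421]
eef_rot: [0.471, -0.528, 0.528, -0.47]
ft_force: [0.7, 0.4, 0.4]
width: 0.0873
```

```bash
python3 - <<'E'
from h import *
np.set_printoptions(precision=4,suppress=True)
s=read_state(); print(s['time'],s['ee_pos'],s['ft_force'])
snap('wrist','w7');snap('scene','s7')
c=load('s7')
cv2.imwrite('pics/s7c.png',cv2.cvtColor(cv2.resize(c['img'][150:250,200:330],None,fx=6,fy=6,interpolation=cv2.INTER_CUBIC),cv2.COLOR_RGB2BGR))
E
```

```text
10.85 [ 0.487  -0.0006  0.2421] [0.723  0.4207 0.4235]
```

View pics/w7.png

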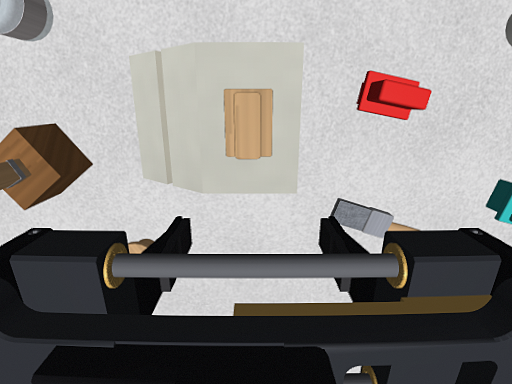

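View pics/s7c.png

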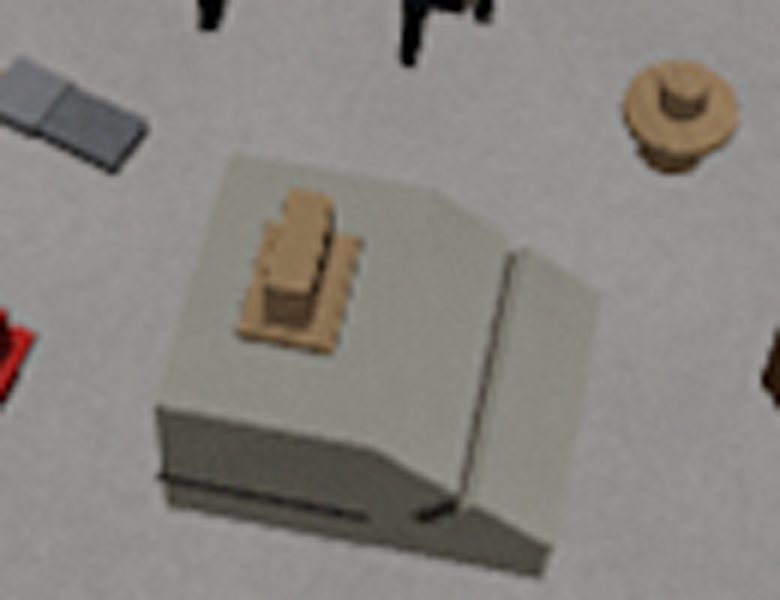

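Call:
{"name": "jog_arm", "arguments": {"commands": [{"translation": [-5, 25, 8], "twist": 0.065}, {"translation": [-5, 25, 8], "twist": 0.065}, {"translation": [-5, 25, 8], "twist": 0.065}, {"translation": [-5, 25, 8], "twist": 0.065}, {"translation": [-5, 25, 8], "twist": 0.065}, {"translation": [-5, 25, 8], "twist": 0.065}, {"translation": [-5, 25, 8], "twist": 0.065}, {"translation": [-5, 25, 8], "twist": 0.065}, {"translation": [-5, 25, 0], "twist": 0.065}, {"translation": [-5, 25, 0], "twist": 0.065}, {"translation": [0, 0, 0], "twist": 0}, {"translation": [0, 0, 0], "twist": 0}]}}

```text
time: 12.15
ee_pos: [0.4388, 0.2503, 0.3057]
eef_rot: [0.615, -0.349, 0.349, -0.615]
ft_force: [0.0, -1.2, -0.2]
width: 0.087
```

```bash
python3 - <<'E'
from h import *
np.set_printoptions(precision=4,suppress=True)
s=read_state(); m=R.from_quat(s['eef_rot']).as_matrix();print(s['time'],s['ee_pos'],np.degrees(np.arctan2(m[1,0],m[0,0])),s['joint_positions'])
snap('wrist','w8'); a=load('w7')
print(onz(a,[(224,89),(272,89),(272,157),(226,157)],.12))
E
```

```text
12.15 [0.4388 0.2503 0.3057] -59.21885409767884 [ 0.2008  0.0992 -0.8567  1.5985  0.0749  1.4785 -1.694 ]
[[ 0.5872  0.0196  0.12  ]
 [ 0.5816 -0.0286  0.12  ]
 [ 0.5122 -0.0218  0.12  ]
 [ 0.518   0.0277  0.12  ]]
```

View pics/w8.png

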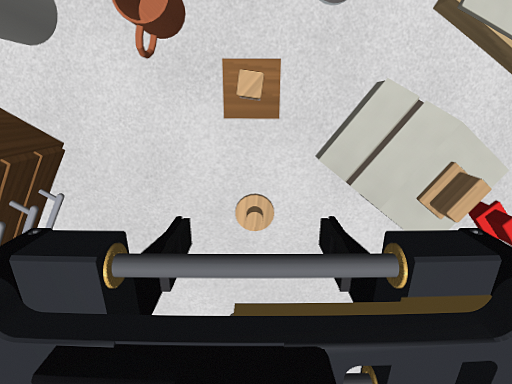

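Call:
{"name": "jog_arm", "arguments": {"commands": [{"translation": [17, 10, -10], "twist": 0}, {"translation": [17, 10, -10], "twist": 0}, {"translation": [0, 0, 0], "twist": 0}, {"translation": [0, 0, 0], "twist": 0}]}}

```text
time: 12.6
ee_pos: [0.4733, 0.2687, 0.2853]
eef_rot: [0.614, -0.351, 0.35, -0.614]
ft_force: [-0.6, 0.9, 0.6]
width: 0.0867
```

```bash
python3 - <<'E'
from h import *
snap('wrist','w9')
w=[]
for tag,u,v in [('w8',215,52),('w9',215,72)]:
    c=load(tag); w.append(cv2.resize(c['img'][v:v+76,u:u+72],None,fx=5.5,fy=5.5,interpolation=cv2.INTER_CUBIC))
cv2.imwrite('pics/w89.png',cv2.cvtColor(np.hstack(w),cv2.COLOR_RGB2BGR))
E
```

```text
(no output)
```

View pics/w89.png

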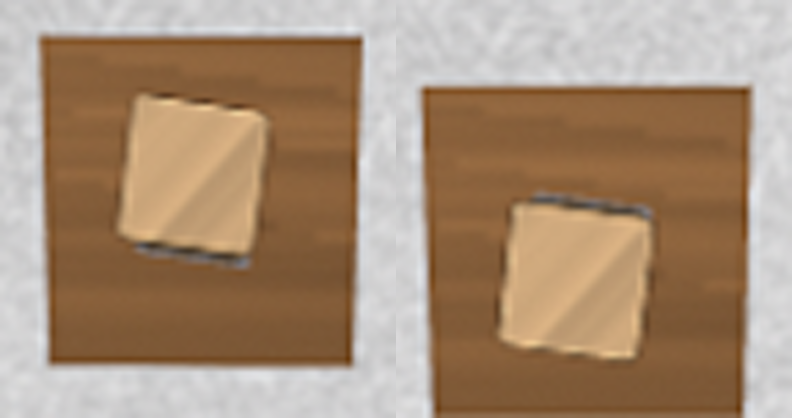

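View pics/w9.png

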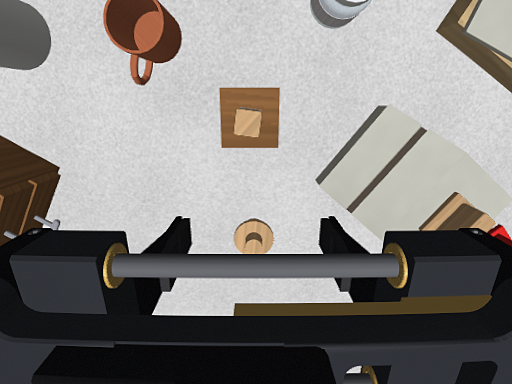

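```bash
python3 - <<'E'
from h import *
np.set_printoptions(precision=4,suppress=True)
a=load('w8');b=load('w9')
g=lambda L,v:np.array(L)/5.5+(215-.4,v-.4)
A=g([(137,95),(267,117),(250,255),(118,236)],52);B=g([(120,200),(256,217),(240,360),(104,340)],72)
SA=g([(40,38),(362,38),(352,365),(48,365)],52);SB=g([(25,87),(355,87)],72)
X=np.array([tri([(a,p),(b,q)])[0] for p,q in zip(A,B)]);print(X,X.mean(0))
S=np.array([tri([(a,p),(b,q)])[0] for p,q in zip(SA,SB)]);print('stand',S)
def ang(P):
  d=P[1]+P[2]-P[0]-P[3];d2=P[0]+P[1]-P[2]-P[3];return np.degrees([np.arctan2(d[1],d[0]),np.arctan2(d2[1],d2[0])]),np.linalg.norm(np.roll(P,-1,0)-P,axis=1)
for c,k in((a,A),(b,B)):
  P=onz(c,k,.175);print(P.mean(0),*ang(P))
P=onz(a,SA,.075);print('stand',P.mean(0),*ang(P))
h=cv2.cvtColor(b['img'],cv2.COLOR_RGB2HSV);
s=read_state(); m=R.from_quat(s['eef_rot']).as_matrix();print(s['ee_pos'],np.degrees(np.arctan2(m[1,0],m[0,0])))
E
```

```text
[[0.5317 0.3247 0.1711]
 [0.5416 0.3017 0.1646]
 [0.5179 0.2913 0.1715]
 [0.5079 0.3151 0.1695]] [0.5247 0.3082 0.1692]
stand [[0.5385 0.363  0.0708]
 [0.5791 0.2939 0.0732]]
[0.5244 0.3078 0.175 ] [-67.7106  22.6767] [0.0245 0.0249 0.0254 0.0254]
[0.525  0.3084 0.175 ] [-67.0867  23.5214] [0.0246 0.0257 0.0253 0.0251]
stand [0.5245 0.3079 0.075 ] [-59.2858  30.3354] [0.0795 0.0789 0.0794 0.0789]
[0.4731 0.2688 0.2858] -59.40037244635812
```

Call:
{"name": "jog_arm", "arguments": {"commands": [{"translation": [12.9, 9.8, 0], "twist": -0.0345}, {"translation": [12.9, 9.8, 0], "twist": -0.0345}, {"translation": [12.9, 9.8, 0], "twist": -0.0345}, {"translation": [12.9, 9.8, 0], "twist": -0.0345}, {"translation": [0, 0, -20], "twist": 0}, {"translation": [0, 0, -20], "twist": 0}, {"translation": [0, 0, -20], "twist": 0}, {"translation": [0, 0, -20], "twist": 0}, {"translation": [0, 0, 0], "twist": 0}, {"translation": [0, 0, 0], "twist": 0}]}}

```text
time: 13.65
ee_pos: [0.5249, 0.3081, 0.2067]
eef_rot: [-0.588, 0.392, -0.392, 0.589]
ft_force: [-0.2, 0.1, 0.6]
width: 0.0868
```

```bash
python3 - <<'E'
from h import *
np.set_printoptions(precision=4,suppress=True)
s=read_state(); m=R.from_quat(s['eef_rot']).as_matrix();print(s['time'],s['ee_pos'],np.degrees(np.arctan2(m[1,0],m[0,0])),s['joint_positions'])
c=snap('wrist','w10')
print(proj(c,[[.5247,.308,.175]]))
E
```

```text
13.65 [0.5249 0.3081 0.2067] -67.29453986665148 [ 0.0123  0.4155 -0.8069  1.4966  0.3034  1.3581 -1.9905]
[[255.3502 213.5977]]
```

View pics/w10.png

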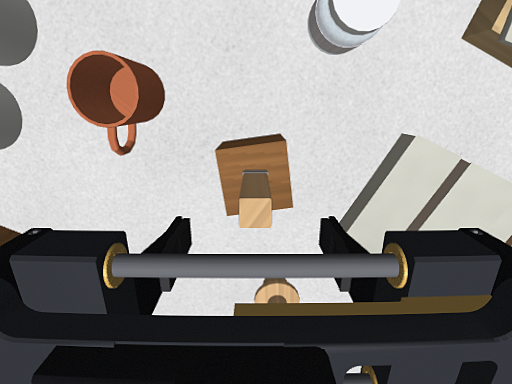

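Call:
{"name": "jog_arm", "arguments": {"commands": [{"translation": [0, 0, -20], "twist": 0}, {"translation": [0, 0, -20], "twist": 0}, {"translation": [0, 0, -20], "twist": 0}, {"translation": [0, 0, -16], "twist": 0}, {"translation": [0, 0, -10], "twist": 0}, {"translation": [0, 0, 0], "twist": 0}, {"translation": [0, 0, 0], "twist": 0}]}}

```text
time: 14.4
ee_pos: [0.5251, 0.3088, 0.1204]
eef_rot: [-0.588, 0.392, -0.392, 0.589]
ft_force: [0.3, -0.1, 0.1]
width: 0.0871
```

Call:
{"name": "jog_arm", "arguments": {"commands": [{"translation": [0, 0, 0], "twist": 0}, {"translation": [0, 0, 0], "twist": 0}, {"translation": [0, 0, 0], "twist": 0}, {"translation": [0, 0, 0], "twist": 0}, {"translation": [0, 0, 0], "twist": 0}, {"translation": [0, 0, 0], "twist": 0}, {"translation": [0, 0, 0], "twist": 0}, {"translation": [0, 0, 0], "twist": 0}, {"translation": [0, 0, 0], "twist": 0}, {"translation": [0, 0, 0], "twist": 0}, {"translation": [0, 0, 0], "twist": 0}, {"translation": [0, 0, 0], "twist": 0}], "grip": 1, "grip_force": 30}}

```text
time: 15.6
ee_pos: [0.5248, 0.3084, 0.1195]
eef_rot: [0.589, -0.392, 0.392, -0.589]
ft_force: [0.0, 0.2, -1.0]
width: 0.026
```

```bash
python3 - <<'E'
from h import *
np.set_printoptions(precision=4,suppress=True)
s=read_state(); m=R.from_quat(s['eef_rot']).as_matrix();print(s['time'],s['ee_pos'],s['ft_force'],s['width'])
c=snap('wrist','w11')
E
```

```text
15.6 [0.5248 0.3084 0.1195] [ 0.012   0.1744 -0.983 ] 0.025955303515100024
```

View pics/w11.png

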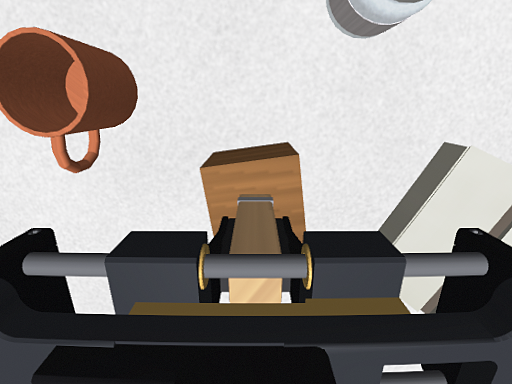

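Call:
{"name": "jog_arm", "arguments": {"commands": [{"translation": [0, 0, 3], "twist": 0}, {"translation": [0, 0, 6], "twist": 0}, {"translation": [0, 0, 10], "twist": 0}, {"translation": [0, 0, 10], "twist": 0}, {"translation": [0, 0, 8], "twist": 0}, {"translation": [0, 0, 4], "twist": 0}, {"translation": [0, 0, 0], "twist": 0}, {"translation": [0, 0, 0], "twist": 0}]}}

```text
time: 16.45
ee_pos: [0.5247, 0.3083, 0.1604]
eef_rot: [0.589, -0.392, 0.392, -0.589]
ft_force: [0.0, -0.2, -1.6]
width: 0.0263
```

```bash
python3 - <<'E'
from h import *
np.set_printoptions(precision=4,suppress=True)
s=read_state(); m=R.from_quat(s['eef_rot']).as_matrix();print(s['time'],s['ee_pos'],s['ft_force'],s['width'])
c=snap('wrist','w12');c=snap('scene','s12')
cv2.imwrite('pics/s12c.png',cv2.cvtColor(cv2.resize(c['img'][120:240,290:420],None,fx=6,fy=5,interpolation=cv2.INTER_CUBIC),cv2.COLOR_RGB2BGR))
E
```

```text
16.45 [0.5247 0.3083 0.1604] [ 0.0485 -0.1818 -1.6417] 0.026299831319936476
```

View pics/w12.png

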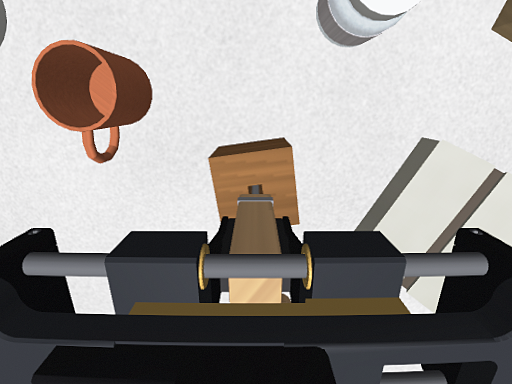

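View pics/s12c.png

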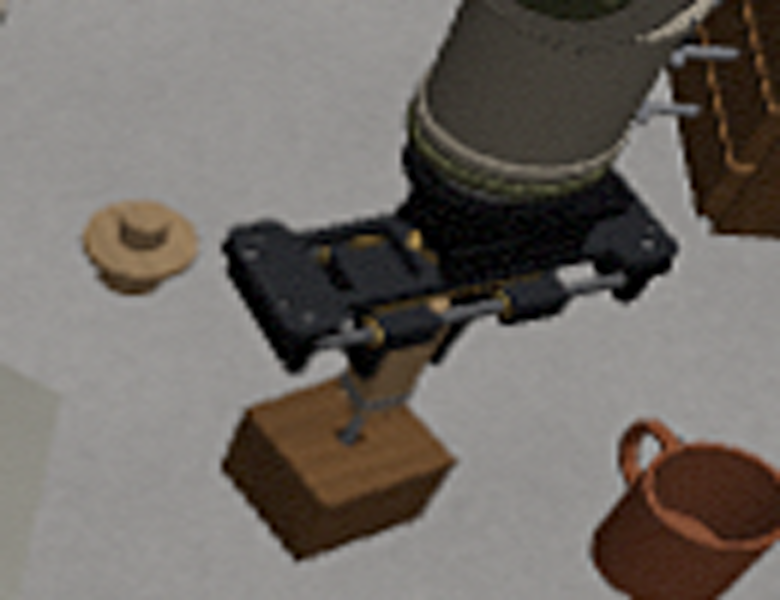

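Call:
{"name": "jog_arm", "arguments": {"commands": [{"translation": [4.6, 1.9, 0.3], "twist": 0}, {"translation": [4.6, 1.9, 0.3], "twist": 0}, {"translation": [4.6, 1.9, 0.3], "twist": 0}, {"translation": [4.6, 1.9, 0.3], "twist": 0}, {"translation": [4.6, 1.9, 0.3], "twist": 0}, {"translation": [0, 0, 0], "twist": 0}]}}

```text
time: 17.15
ee_pos: [0.547, 0.3174, 0.1607]
eef_rot: [0.59, -0.392, 0.391, -0.587]
ft_force: [-3.2, -2.9, -2.9]
width: 0.0257
```

```bash
python3 - <<'E'
from h import *
np.set_printoptions(precision=4,suppress=True)
s=read_state(); print(s['time'],s['ee_pos'],s['ft_force'],s['torque'],s['width'])
c=snap('wrist','w13');
E
```

```text
17.15 [0.547  0.3174 0.1607] [-3.2471 -2.9206 -2.8545] [-0.9748  1.3007 -0.0222] 0.025726062302943362
```

View pics/w13.png

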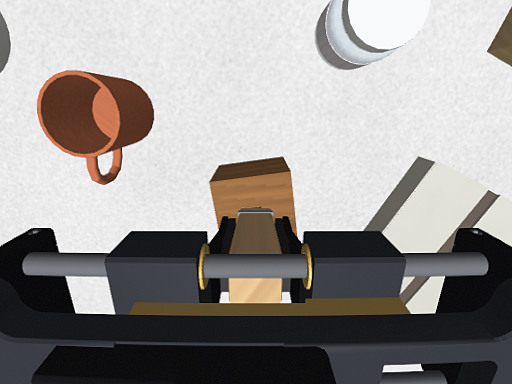

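Call:
{"name": "jog_arm", "arguments": {"commands": [{"translation": [4.6, 1.9, 0.3], "twist": 0}, {"translation": [4.6, 1.9, 0], "twist": 0}, {"translation": [4.6, 1.9, -1.1], "twist": 0}, {"translation": [4.6, 1.9, -1.1], "twist": 0}, {"translation": [4.6, 1.9, -1.1], "twist": 0}, {"translation": [4.6, 1.9, -1.1], "twist": 0}, {"translation": [4.6, 1.9, -1.8], "twist": 0}, {"translation": [4.6, 1.9, -1.8], "twist": 0}, {"translation": [4.6, 1.9, -1.8], "twist": 0}, {"translation": [0, 0, 0], "twist": 0}, {"translation": [0, 0, 0], "twist": 0}]}}

```text
time: 18.3
ee_pos: [0.5889, 0.3349, 0.1521]
eef_rot: [0.589, -0.392, 0.391, -0.588]
ft_force: [-3.3, -1.4, -0.6]
width: 0.0258
```

```bash
python3 - <<'E'
from h import *
np.set_printoptions(precision=4,suppress=True)
s=read_state(); print(s['time'],s['ee_pos'],s['ft_force'],s['torque'],s['width'])
c=snap('wrist','w14');c=snap('scene','s14')
cv2.imwrite('pics/s14c.png',cv2.cvtColor(cv2.resize(c['img'][120:240,290:420],None,fx=6,fy=5,interpolation=cv2.INTER_CUBIC),cv2.COLOR_RGB2BGR))
E
```

```text
18.3 [0.5889 0.3349 0.1521] [-3.3134 -1.4237 -0.5605] [-0.653   0.9774  0.0116] 0.025769617527333782
```

View pics/w14.png

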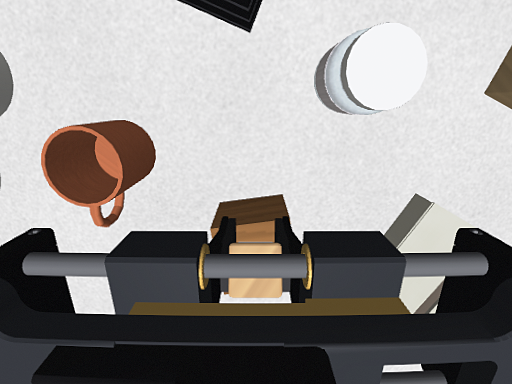

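View pics/s14c.png

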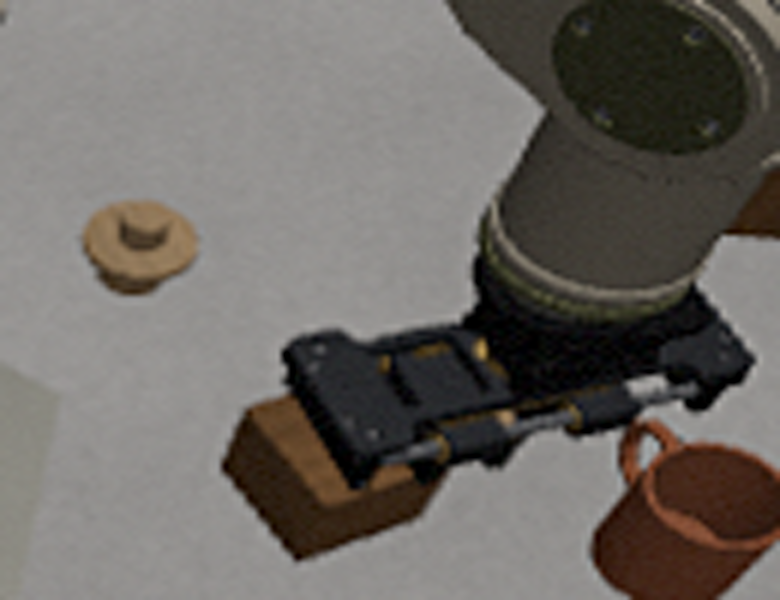

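Call:
{"name": "jog_arm", "arguments": {"commands": [{"translation": [5.3, 2.2, 8.2], "twist": 0}, {"translation": [5.3, 2.2, 8.2], "twist": 0}, {"translation": [5.3, 2.2, 8.2], "twist": 0}, {"translation": [5.3, 2.2, 8.2], "twist": 0}, {"translation": [0, 0, 25], "twist": 0}, {"translation": [0, 0, 25], "twist": 0}, {"translation": [-10, -14, 0], "twist": 0.106}, {"translation": [-10, -14, 0], "twist": 0.106}, {"translation": [-10, -14, 0], "twist": 0.106}, {"translation": [-10, -14, 0], "twist": 0.106}, {"translation": [-10, -14, 0], "twist": 0.106}, {"translation": [-10, -14, 0], "twist": 0.106}, {"translation": [-10, -14, 0], "twist": 0.106}, {"translation": [-10, -14, 0], "twist": 0.106}, {"translation": [-10, -14, 0], "twist": 0.106}, {"translation": [-9, -13, 0], "twist": 0.106}, {"translation": [0, 0, 0], "twist": 0}, {"translation": [0, 0, 0], "twist": 0}]}}

```text
time: 20.2
ee_pos: [0.5122, 0.2051, 0.2361]
eef_rot: [-0.706, 0.041, -0.042, 0.706]
ft_force: [0.2, 0.3, -1.0]
width: 0.026
```

```bash
python3 - <<'E'
from h import *
np.set_printoptions(precision=4,suppress=True)
s=read_state(); m=R.from_quat(s['eef_rot']).as_matrix();print(s['time'],s['ee_pos'],s['ft_force'],s['width'],np.degrees(np.arctan2(m[1,0],m[0,0])),m[:,1],s['joint_positions'])
snap('wrist','w15');c=snap('scene','s15');snap('top','t15')
cv2.imwrite('pics/s15c.png',cv2.cvtColor(cv2.resize(c['img'][80:240,200:360],None,fx=4.5,fy=3.7,interpolation=cv2.INTER_CUBIC),cv2.COLOR_RGB2BGR))
E
```

```text
20.2 [0.5122 0.2051 0.2361] [ 0.2102  0.3272 -0.9785] 0.025973057725733984 -6.735535665756129 [ 0.0018  0.0004 -1.    ] [ 0.3929  0.3124 -1.0274  1.5988  0.2718  1.3826 -0.7815]
```

View pics/s15c.png

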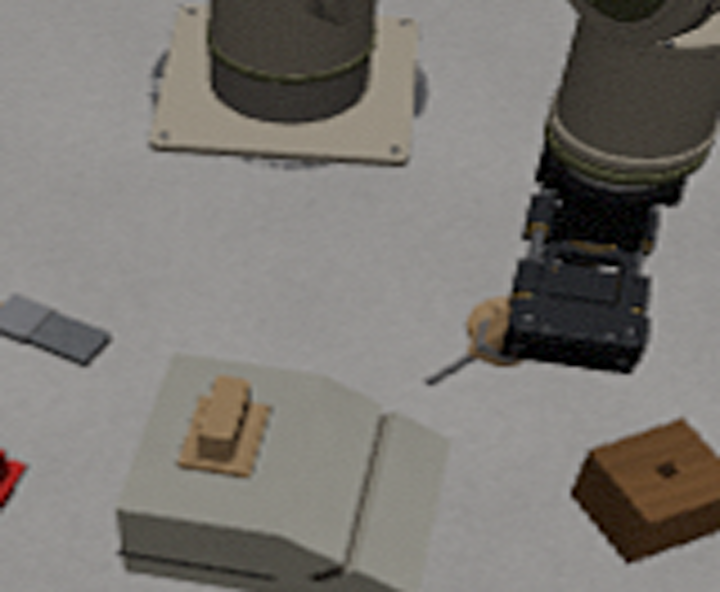

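View pics/w15.png

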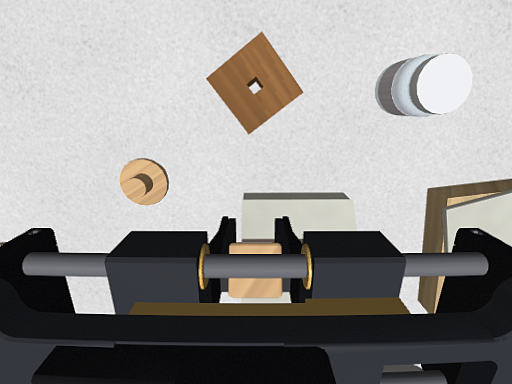

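View pics/t15.png

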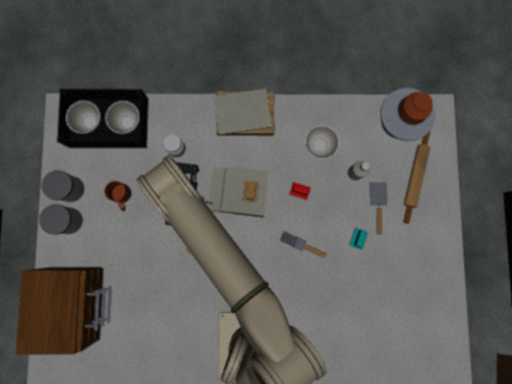

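```bash
python3 - <<'E'
from h import *
c=load('s15')
cv2.imwrite('pics/s15d.png',cv2.cvtColor(cv2.resize(c['img'][140:200,265:345],None,fx=10,fy=10,interpolation=cv2.INTER_CUBIC),cv2.COLOR_RGB2BGR))
E
```

```text
(no output)
```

View pics/s15d.png

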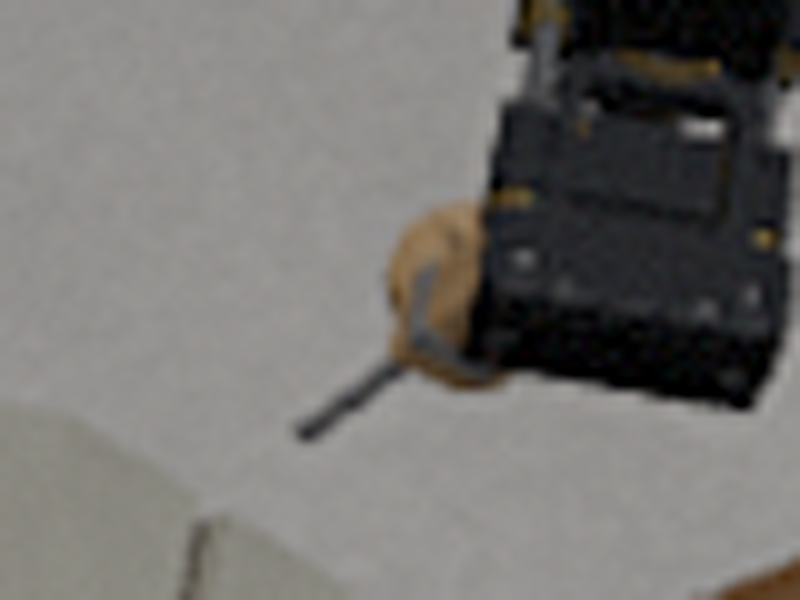

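```bash
python3 - <<'E'
from h import *
np.set_printoptions(precision=4,suppress=True)
c=load('s15');s=read_state();m=R.from_quat(s['eef_rot']).as_matrix()
TCP=s['ee_pos'];G=TCP-m[:,1]*.019;ex=m[:,0];ez=m[:,2]
for n,u in [('tip',(294.5,183.1)),('junc',(305.,175.7)),('mid',(299.7,179.5))]:
  o,d=ray(c,[u]);d=d[0];X=o+d*(((G-o)@ex)/(d@ex));r=X-G;print(n,X,'t',r@ez*1e3,'z',r[2]*1e3,np.degrees(np.arctan2(-r@ez,-r[2])),np.linalg.norm(r))
for th in (30,35,40):
  a=np.radians(th); print(th,[proj(c,G-L*(np.sin(a)*ez+np.cos(a)*np.array([0,0,1])))[0] for L in (.1295,.0645)])
# stand hole seen in w15 at z .075 , groove in scene
w=load('w15');print('hole stand',onz(w,[(254.5,86)],.075))
for tag in ['s7']:
  q=load(tag)
  k=lambda x,y:(200+x/6-.4,150+y/6-.4)
  print(onz(q,[k(512,250),k(460,500)],.076))
print(proj(c,[[.4824,.1106,.076],[.6414,.0922,.076]]))
E
```

```text
tip [0.5032 0.1315 0.1439] t -74.8350742037701 z -110.72243785434199 34.05397157544455 0.1335841706849241
junc [0.5062 0.1577 0.1892] t -48.502497460584614 z -65.44957649105976 36.54091033918362 0.08142718372096804
mid [0.5047 0.1448 0.1664] t -61.502415466100985 z -88.17991450183705 34.89442931211825 0.10746355710296844
30 [array([297.701 , 183.9554]), array([310.9754, 174.6971])]
35 [array([294.8078, 182.2377]), array([309.4914, 173.7829])]
40 [array([292.1045, 180.383 ]), array([308.1175, 172.7977])]
hole stand [[0.5243 0.3071 0.075 ]]
[[0.4896 0.1072 0.076 ]
 [0.643  0.0892 0.076 ]]
[[286.0908 189.5323]
 [277.3152 232.5601]]
```

Call:
{"name": "jog_arm", "arguments": {"commands": [{"translation": [0, 0, -12], "twist": 0}, {"translation": [0, 0, -12], "twist": 0}, {"translation": [0, 0, -12], "twist": 0}, {"translation": [-0.5, -4.5, -6.5], "twist": 0}, {"translation": [-0.5, -4.5, -6.5], "twist": 0}, {"translation": [-0.5, -4.5, -6.5], "twist": 0}, {"translation": [-0.5, -4.5, -6.5], "twist": 0}, {"translation": [0, 0, 0], "twist": 0}, {"translation": [0, 0, 0], "twist": 0}]}}

```text
time: 21.25
ee_pos: [0.5095, 0.1868, 0.1735]
eef_rot: [-0.706, 0.04, -0.041, 0.706]
ft_force: [-0.4, 0.2, -0.4]
width: 0.0255
```

```bash
python3 - <<'E'
from h import *
np.set_printoptions(precision=4,suppress=True)
s=read_state(); m=R.from_quat(s['eef_rot']).as_matrix();print(s['time'],s['ee_pos'],s['ft_force'],np.degrees(np.arctan2(m[1,0],m[0,0])))
c=snap('scene','s16')
cv2.imwrite('pics/s16d.png',cv2.cvtColor(cv2.resize(c['img'][165:245,245:325],None,fx=7.5,fy=7.5,interpolation=cv2.INTER_CUBIC),cv2.COLOR_RGB2BGR))
TCP=s['ee_pos'];tip=TCP-.074*m[:,2]-np.array([0,0,.089])
az=np.radians(-6.6);sy=np.array([np.cos(az),np.sin(az),0]);so=np.array([.5619,.1014,.076]);t=np.array([-sy[1],sy[0],0])
n=np.sin(np.radians(35))*t+np.array([0,0,np.cos(np.radians(35))]);sx=np.cross(sy,n)
print('tip',tip,'seam',(tip-so)@np.array([sx,sy,n]).T*1e3,sx,n)
print(proj(c,[tip,so-.08*sy,so+.08*sy,so-.062*sy]))
E
```

```text
21.25 [0.5095 0.1868 0.1735] [-0.363   0.1622 -0.4492] -6.553410293625696
tip [0.5011 0.1132 0.0845] seam [  0.985  -61.8067   9.7254] [-0.0942 -0.8137  0.5736] [0.0659 0.5698 0.8192]
[[286.8532 192.8882]
 [286.0888 189.5399]
 [277.3175 232.5513]
 [285.1677 194.0536]]
```

View pics/s16d.png

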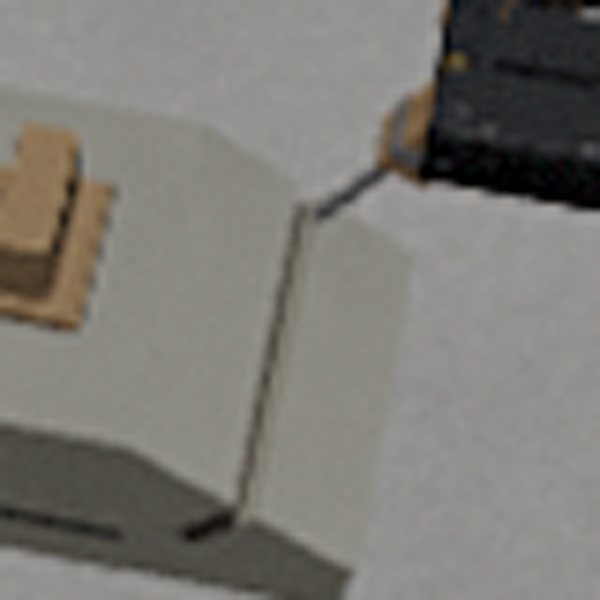

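Call:
{"name": "jog_arm", "arguments": {"commands": [{"translation": [0, 1, -0.7], "twist": 0}, {"translation": [-0.3, -2.8, -4.1], "twist": 0}, {"translation": [-0.2, -1.7, -2.5], "twist": 0}, {"translation": [-0.2, -1.7, -2.5], "twist": 0}, {"translation": [0, 0, 0], "twist": 0}], "grip_force": 15}}

```text
time: 21.8
ee_pos: [0.5085, 0.1812, 0.1631]
eef_rot: [0.706, -0.041, 0.04, -0.706]
ft_force: [-0.4, 0.8, -1.5]
width: 0.0259
```

Call:
{"name": "jog_arm", "arguments": {"commands": [{"translation": [-0.1, -1.1, -1.6], "twist": 0}, {"translation": [0, 0, 0], "twist": 0}]}}

```text
time: 22.0
ee_pos: [0.5085, 0.1804, 0.1618]
eef_rot: [0.706, -0.04, 0.04, -0.706]
ft_force: [-0.3, 0.1, -1.2]
width: 0.0258
```

```bash
cat > st.py <<'E'
from h import *
np.set_printoptions(precision=4,suppress=True)
def report():
    s=read_state(); m=R.from_quat(s['eef_rot']).as_matrix();print(s['time'],s['ee_pos'],s['ft_force'],s['torque'],s['width'])
    TCP=s['ee_pos'];tip=TCP-.074*m[:,2]-np.array([0,0,.089])
    az=np.radians(-6.6);sy=np.array([np.cos(az),np.sin(az),0]);so=np.array([.5619,.1014,.076]);t=np.array([-sy[1],sy[0],0])
    n=np.sin(np.radians(35))*t+np.array([0,0,np.cos(np.radians(35))]);sx=np.cross(sy,n);M=np.array([sx,sy,n])
    print('seam x,y,z mm',M@(tip-so)*1e3,'F seam',M@s['ft_force']); return tip
E
python3 - <<'E'
from st import *
tip=report()
c=snap('scene','s17');print(proj(c,[tip]))
cv2.imwrite('pics/s17d.png',cv2.cvtColor(cv2.resize(c['img'][175:235,255:315],None,fx=10,fy=10,interpolation=cv2.INTER_CUBIC),cv2.COLOR_RGB2BGR))
E
```

```text
22.0 [0.5085 0.1804 0.1618] [-0.2966  0.0855 -1.2038] [ 0.0374 -0.093  -0.0206] 0.025759972806608213
seam x,y,z mm [ -0.4807 -62.0049  -3.5361] F seam [-0.7322 -0.3045 -0.957 ]
[[284.5862 194.5077]]
```

View pics/s17d.png

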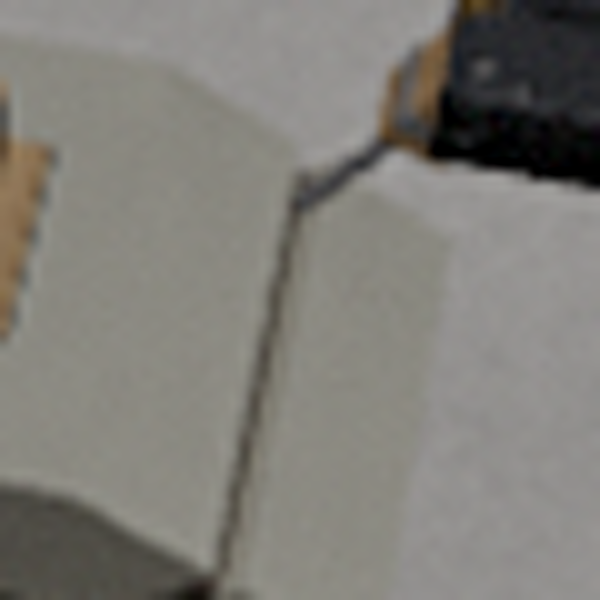

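Call:
{"name": "jog_arm", "arguments": {"commands": [{"translation": [-0.1, -1.1, -1.6], "twist": 0}, {"translation": [-0.1, -1.1, -1.6], "twist": 0}, {"translation": [0, 0, 0], "twist": 0}]}}

```text
time: 22.35
ee_pos: [0.5083, 0.1781, 0.1585]
eef_rot: [0.706, -0.04, 0.04, -0.706]
ft_force: [0.3, -0.1, -1.3]
width: 0.026
```

```bash
python3 - <<'E'
from st import *
report()
E
```

```text
22.35 [0.5083 0.1781 0.1585] [ 0.3177 -0.0823 -1.2612] [ 0.0469 -0.0188 -0.0022] 0.02597934032482461
seam x,y,z mm [ -0.4496 -61.9976  -7.5624] F seam [-0.6863  0.3251 -1.059 ]
```

Call:
{"name": "jog_arm", "arguments": {"commands": [{"translation": [-0.1, -0.9, -1.2], "twist": 0}, {"translation": [0, 0, 0], "twist": 0}]}}

```text
time: 22.55
ee_pos: [0.5082, 0.1773, 0.1574]
eef_rot: [0.706, -0.04, 0.04, -0.706]
ft_force: [-0.2, 0.1, -1.3]
width: 0.0261
```

```bash
python3 - <<'E'
from st import *
tip=report()
c=snap('scene','s18');print(proj(c,[tip]))
cv2.imwrite('pics/s18d.png',cv2.cvtColor(cv2.resize(c['img'][175:235,255:315],None,fx=10,fy=10,interpolation=cv2.INTER_CUBIC),cv2.COLOR_RGB2BGR))
E
```

```text
22.55 [0.5082 0.1773 0.1574] [-0.2424  0.097  -1.2834] [-0.03   -0.0912  0.0466] 0.026056460268628158
seam x,y,z mm [ -0.4653 -61.9648  -8.9319] F seam [-0.7922 -0.2519 -1.012 ]
[[283.525  195.1002]]
```

View pics/s18d.png

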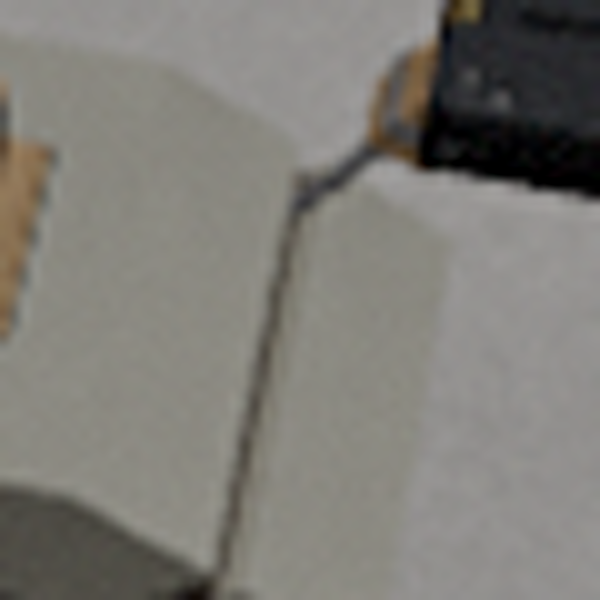

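Call:
{"name": "jog_arm", "arguments": {"commands": [{"translation": [0, -0.6, -0.8], "twist": 0}, {"translation": [0, 0, 0], "twist": 0}]}}

```text
time: 22.8
ee_pos: [0.5082, 0.1768, 0.1567]
eef_rot: [0.706, -0.04, 0.04, -0.706]
ft_force: [-0.0, 0.2, -0.9]
width: 0.0258
```

Call:
{"name": "jog_arm", "arguments": {"commands": [{"translation": [0, -0.6, -0.8], "twist": 0}, {"translation": [0, 0, 0], "twist": 0}]}}

```text
time: 23.0
ee_pos: [0.5083, 0.1766, 0.1563]
eef_rot: [-0.706, 0.04, -0.04, 0.706]
ft_force: [-0.9, 1.4, 1.9]
width: 0.0256
```

Call:
{"name": "jog_arm", "arguments": {"commands": [{"translation": [0.1, 1.1, 1.6], "twist": 0}, {"translation": [2, -0.23, 0], "twist": 0}, {"translation": [4, -0.46, 0], "twist": 0}, {"translation": [4, -0.46, 0], "twist": 0}, {"translation": [4, -0.46, 0], "twist": 0}, {"translation": [4, -0.46, 0], "twist": 0}, {"translation": [4, -0.46, 0], "twist": 0}, {"translation": [4, -0.46, 0], "twist": 0}, {"translation": [4, -0.46, 0], "twist": 0}, {"translation": [2, -0.23, 0], "twist": 0}]}}

```text
time: 24.0
ee_pos: [0.5408, 0.1736, 0.1576]
eef_rot: [-0.706, 0.04, -0.04, 0.706]
ft_force: [-0.2, -1.3, -2.0]
width: 0.0255
```

```bash
python3 - <<'E'
from st import *
tip=report()
E
```

```text
24.0 [0.5408 0.1736 0.1576] [-0.1867 -1.2616 -1.9728] [ 0.0696 -0.0952 -0.042 ] 0.025528585907656748
seam x,y,z mm [ -0.432  -29.1722  -8.8032] F seam [-0.0874 -0.0405 -2.3472]
```

Call:
{"name": "jog_arm", "arguments": {"commands": [{"translation": [2, -0.23, 0], "twist": 0}, {"translation": [4, -0.46, 0], "twist": 0}, {"translation": [4, -0.46, 0], "twist": 0}, {"translation": [4, -0.46, 0], "twist": 0}, {"translation": [4, -0.46, 0], "twist": 0}, {"translation": [4, -0.46, 0], "twist": 0}, {"translation": [4, -0.46, 0], "twist": 0}, {"translation": [4, -0.46, 0], "twist": 0}, {"translation": [2, -0.23, 0], "twist": 0}]}}

```text
time: 24.9
ee_pos: [0.5728, 0.1699, 0.1575]
eef_rot: [-0.706, 0.04, -0.04, 0.706]
ft_force: [0.3, 0.4, -1.4]
width: 0.0262
```

```bash
python3 - <<'E'
from st import *
tip=report()
c=snap('scene','s19')
cv2.imwrite('pics/s19d.png',cv2.cvtColor(cv2.resize(c['img'][175:245,255:325],None,fx=8.5,fy=8.5,interpolation=cv2.INTER_CUBIC),cv2.COLOR_RGB2BGR))
E
```

```text
24.9 [0.5728 0.1699 0.1575] [ 0.3069  0.393  -1.3666] [-0.0237 -0.0209 -0.0087] 0.02620072877968018
seam x,y,z mm [-0.4302  3.0257 -8.8361] F seam [-1.1326  0.2597 -0.8753]
```

View pics/s19d.png

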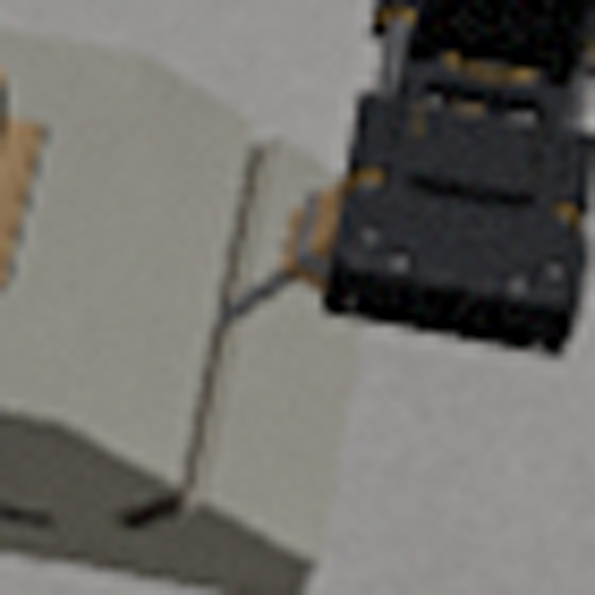

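The rod end goes into the groove at crop (222, 318), half-way along, with almost no side force. I'm carrying on to the far end.

Call:
{"name": "jog_arm", "arguments": {"commands": [{"translation": [2, -0.23, 0], "twist": 0}, {"translation": [4, -0.46, 0], "twist": 0}, {"translation": [4, -0.46, 0], "twist": 0}, {"translation": [4, -0.46, 0], "twist": 0}, {"translation": [4, -0.46, 0], "twist": 0}, {"translation": [4, -0.46, 0], "twist": 0}, {"translation": [4, -0.46, 0], "twist": 0}, {"translation": [2, -0.23, 0], "twist": 0}]}}

```text
time: 25.75
ee_pos: [0.6008, 0.1667, 0.1575]
eef_rot: [-0.706, 0.04, -0.04, 0.706]
ft_force: [-0.7, 0.5, -0.8]
width: 0.0259
```

Call:
{"name": "jog_arm", "arguments": {"commands": [{"translation": [2, -0.23, 0], "twist": 0}, {"translation": [4, -0.46, 0], "twist": 0}, {"translation": [4, -0.46, 0], "twist": 0}, {"translation": [4, -0.46, 0], "twist": 0}, {"translation": [4, -0.46, 0], "twist": 0}, {"translation": [4, -0.46, 0], "twist": 0}, {"translation": [4, -0.46, 0], "twist": 0}, {"translation": [4, -0.46, 0], "twist": 0}, {"translation": [3, -0.35, 0], "twist": 0}, {"translation": [0, 0, 0], "twist": 0}]}}

```text
time: 26.75
ee_pos: [0.6337, 0.1629, 0.1575]
eef_rot: [-0.706, 0.04, -0.04, 0.706]
ft_force: [0.3, 0.4, -1.3]
width: 0.0259
```

```bash
python3 - <<'E'
from st import *
tip=report()
c=snap('scene','s20')
cv2.imwrite('pics/s20d.png',cv2.cvtColor(cv2.resize(c['img'][175:245,255:325],None,fx=8.5,fy=8.5,interpolation=cv2.INTER_CUBIC),cv2.COLOR_RGB2BGR))
E
```

```text
26.75 [0.6337 0.1629 0.1575] [ 0.2658  0.3623 -1.2918] [ 0.0444 -0.0303  0.0203] 0.025944509998142663
seam x,y,z mm [-0.4874 64.3608 -8.8552] F seam [-1.0608  0.2224 -0.8342]
```

View pics/s20d.png

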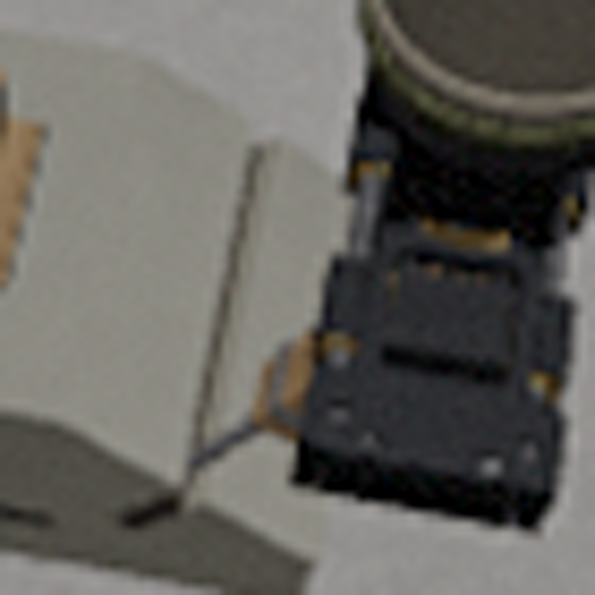

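Call:
{"name": "jog_arm", "arguments": {"commands": [{"translation": [0.3, 2.8, 4.1], "twist": 0}, {"translation": [0.3, 2.8, 4.1], "twist": 0}, {"translation": [0.3, 2.8, 4.1], "twist": 0}, {"translation": [0.3, 2.8, 4.1], "twist": 0}, {"translation": [0, 10, 25], "twist": 0}, {"translation": [0, 10, 25], "twist": 0}, {"translation": [-4.6, 14, 0], "twist": -0.106}, {"translation": [-4.6, 14, 0], "twist": -0.106}, {"translation": [-4.6, 14, 0], "twist": -0.106}, {"translation": [-4.6, 14, 0], "twist": -0.106}, {"translation": [-4.6, 14, 0], "twist": -0.106}, {"translation": [-4.6, 14, 0], "twist": -0.106}, {"translation": [-4.6, 14, 0], "twist": -0.106}, {"translation": [-4.6, 14, 0], "twist": -0.106}, {"translation": [-4.6, 14, 0], "twist": -0.106}, {"translation": [-4.6, 14, 0], "twist": -0.106}, {"translation": [0, 0, 0], "twist": 0}, {"translation": [0, 0, 0], "twist": 0}]}}

```text
time: 28.6
ee_pos: [0.5886, 0.3342, 0.2242]
eef_rot: [0.589, -0.39, 0.391, -0.589]
ft_force: [0.1, -0.5, -1.9]
width: 0.0259
```

```bash
python3 - <<'E'
from h import *
np.set_printoptions(precision=4,suppress=True)
s=read_state(); m=R.from_quat(s['eef_rot']).as_matrix();print(s['time'],s['ee_pos'],s['ft_force'],s['width'],np.degrees(np.arctan2(m[1,0],m[0,0])))
print('to go mm',(np.array([.5893,.3351,.200])-s['ee_pos'])*1e3)
c=snap('scene','s21');snap('wrist','w21')
cv2.imwrite('pics/s21c.png',cv2.cvtColor(cv2.resize(c['img'][110:240,300:430],None,fx=5.5,fy=4.6,interpolation=cv2.INTER_CUBIC),cv2.COLOR_RGB2BGR))
E
```

```text
28.6 [0.5886 0.3342 0.2242] [ 0.1284 -0.4825 -1.9068] 0.02587408647403694 -67.0490775401378
to go mm [  0.679    0.9056 -24.2072]
```

View pics/s21c.png

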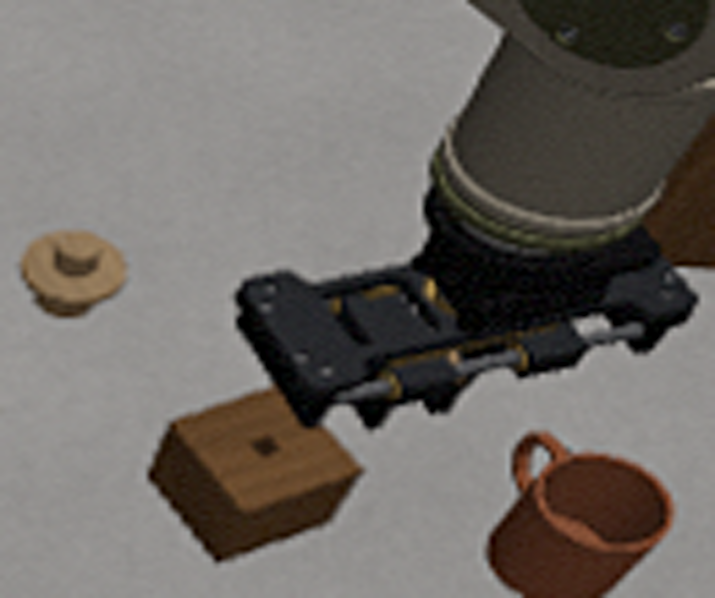

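View pics/w21.png

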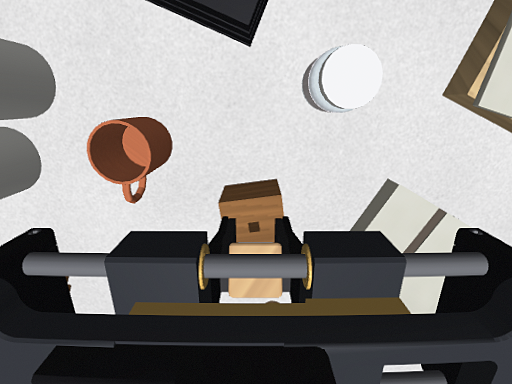

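Call:
{"name": "jog_arm", "arguments": {"commands": [{"translation": [1.2, 1.1, -10], "twist": -0.004}, {"translation": [0, 0, -10], "twist": 0}, {"translation": [0, 0, -10], "twist": 0}, {"translation": [0, 0, -8], "twist": 0}, {"translation": [0, 0, -6], "twist": 0}, {"translation": [0, 0, -5], "twist": 0}, {"translation": [0, 0, -4], "twist": 0}, {"translation": [0, 0, -4], "twist": 0}, {"translation": [0, 0, 0], "twist": 0}]}}

```text
time: 29.6
ee_pos: [0.5896, 0.3352, 0.1665]
eef_rot: [0.588, -0.393, 0.393, -0.588]
ft_force: [0.5, -0.3, -1.0]
width: 0.026
```

Call:
{"name": "jog_arm", "arguments": {"commands": [{"translation": [0, 0, -3], "twist": 0}, {"translation": [0, 0, -3], "twist": 0}, {"translation": [0, 0, -2], "twist": 0}, {"translation": [0, 0, 0], "twist": 0}]}}

```text
time: 30.0
ee_pos: [0.5896, 0.3352, 0.1586]
eef_rot: [0.588, -0.393, 0.393, -0.588]
ft_force: [0.4, -0.5, -0.8]
width: 0.0255
```

Call:
{"name": "jog_arm", "arguments": {"commands": [{"translation": [-4.6, -1.9, 1], "twist": 0}, {"translation": [-4.6, -1.9, 1.2], "twist": 0}, {"translation": [-4.6, -1.9, 1.2], "twist": 0}, {"translation": [-4.6, -1.9, 1.2], "twist": 0}, {"translation": [0, 0, 0], "twist": 0}]}}

```text
time: 30.5
ee_pos: [0.5708, 0.3277, 0.1641]
eef_rot: [-0.588, 0.393, -0.393, 0.588]
ft_force: [1.2, 1.8, -0.7]
width: 0.026
```

```bash
python3 - <<'E'
from h import *
np.set_printoptions(precision=4,suppress=True)
s=read_state(); print(s['time'],s['ee_pos'],s['ft_force'],s['width'])
snap('wrist','w22')
E
```

```text
30.5 [0.5708 0.3277 0.1641] [ 1.1775  1.846  -0.7128] 0.025969772873831596
```

View pics/w22.png

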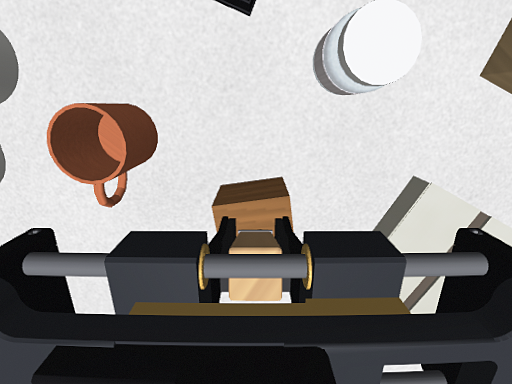

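Call:
{"name": "jog_arm", "arguments": {"commands": [{"translation": [-4.8, -2, 1.2], "twist": 0}, {"translation": [-4.8, -2, 1.2], "twist": 0}, {"translation": [-4.8, -2, 1.2], "twist": 0}, {"translation": [-4.8, -2, 1.2], "twist": 0}, {"translation": [-4.9, -2.1, 0.2], "twist": 0}, {"translation": [-4.9, -2.1, 0.2], "twist": 0}, {"translation": [-4.9, -2.1, 0], "twist": 0}, {"translation": [-4.9, -2.1, 0], "twist": 0}, {"translation": [0, 0, 0], "twist": 0}]}}

```text
time: 31.45
ee_pos: [0.5317, 0.3109, 0.1686]
eef_rot: [0.588, -0.393, 0.393, -0.588]
ft_force: [0.0, 0.5, -0.8]
width: 0.0261
```

```bash
python3 - <<'E'
from h import *
np.set_printoptions(precision=4,suppress=True)
s=read_state(); print(s['time'],s['ee_pos'],s['ft_force'],s['width'])
snap('wrist','w23')
E
```

```text
31.45 [0.5317 0.3109 0.1686] [ 0.0047  0.4568 -0.8239] 0.02605670529721568
```

View pics/w23.png

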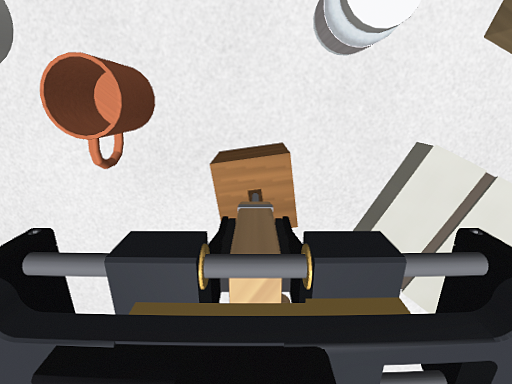

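Call:
{"name": "jog_arm", "arguments": {"commands": [{"translation": [-3.7, -1.5, 0], "twist": 0}, {"translation": [-3.7, -1.5, 0], "twist": 0}, {"translation": [-3.7, -1.5, 0], "twist": 0}, {"translation": [0, 0, 0], "twist": 0}]}}

```text
time: 31.9
ee_pos: [0.521, 0.3066, 0.1688]
eef_rot: [0.588, -0.393, 0.393, -0.588]
ft_force: [1.6, 1.5, -1.1]
width: 0.0261
```

```bash
python3 - <<'E'
from h import *
np.set_printoptions(precision=4,suppress=True)
s=read_state(); print(s['time'],s['ee_pos'],s['ft_force'],s['width'])
snap('wrist','w24')
w=[]
for tag in ['w12','w24']:
    c=load(tag); w.append(cv2.resize(c['img'][175:235,215:295],None,fx=5,fy=5,interpolation=cv2.INTER_CUBIC))
cv2.imwrite('pics/w24c.png',cv2.cvtColor(np.hstack(w),cv2.COLOR_RGB2BGR))
E
```

```text
31.9 [0.521  0.3066 0.1688] [ 1.5935  1.5059 -1.1226] 0.026145623585160514
```

View pics/w24c.png

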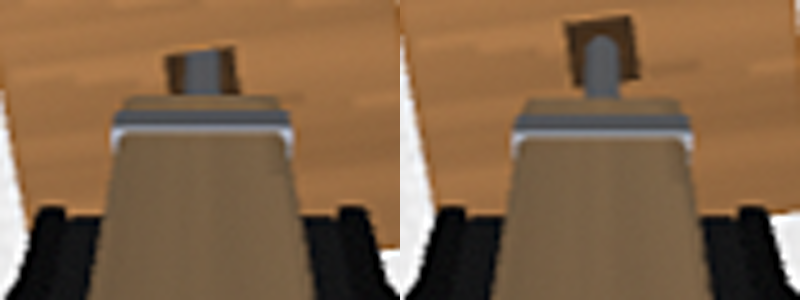

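Call:
{"name": "jog_arm", "arguments": {"commands": [{"translation": [-1, -0.4, 0], "twist": 0}, {"translation": [2.5, 1, 0], "twist": 0}, {"translation": [2.2, 1.1, 0], "twist": 0}, {"translation": [0, 0, -6], "twist": 0}, {"translation": [0, 0, -6], "twist": 0}, {"translation": [0, 0, -6], "twist": 0}, {"translation": [0, 0, -6], "twist": 0}, {"translation": [0, 0, -6], "twist": 0}, {"translation": [0, 0, 0], "twist": 0}]}}

```text
time: 32.85
ee_pos: [0.5247, 0.3081, 0.1377]
eef_rot: [0.588, -0.393, 0.393, -0.587]
ft_force: [-0.9, 0.2, -1.6]
width: 0.0257
```

```bash
python3 - <<'E'
from h import *
np.set_printoptions(precision=4,suppress=True)
s=read_state(); print(s['time'],s['ee_pos'],s['ft_force'],s['width'])
snap('wrist','w25')
w=[]
for tag in ['w12','w25']:
    c=load(tag); w.append(cv2.resize(c['img'][175:235,215:295],None,fx=5,fy=5,interpolation=cv2.INTER_CUBIC))
cv2.imwrite('pics/w25c.png',cv2.cvtColor(np.hstack(w),cv2.COLOR_RGB2BGR))
E
```

```text
32.85 [0.5247 0.3081 0.1377] [-0.8797  0.2146 -1.595 ] 0.025656346626092813
```

View pics/w25c.png

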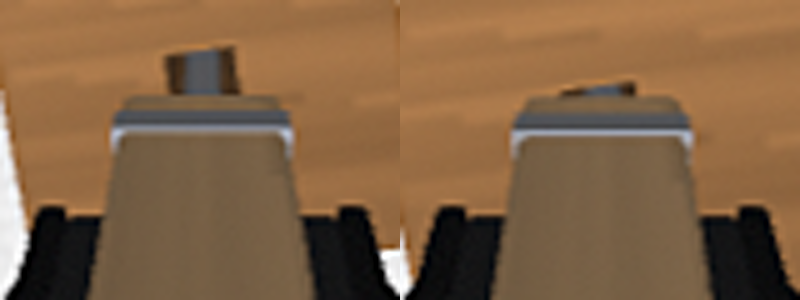

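Call:
{"name": "jog_arm", "arguments": {"commands": [{"translation": [0, 0, -6], "twist": 0}, {"translation": [0, 0, -6], "twist": 0}, {"translation": [0, 0, -3], "twist": 0}, {"translation": [0, 0, 0], "twist": 0}]}}

```text
time: 33.3
ee_pos: [0.5249, 0.3083, 0.1231]
eef_rot: [0.588, -0.393, 0.393, -0.588]
ft_force: [-0.5, 0.1, -1.3]
width: 0.0261
```

Call:
{"name": "jog_arm", "arguments": {"commands": [{"translation": [0, 0, -1.5], "twist": 0}, {"translation": [0, 0, 0], "twist": 0}]}}

```text
time: 33.5
ee_pos: [0.5252, 0.3085, 0.1223]
eef_rot: [0.588, -0.393, 0.393, -0.588]
ft_force: [-0.4, -0.6, -1.4]
width: 0.0257
```

Call:
{"name": "jog_arm", "arguments": {"commands": [{"translation": [0, 0, -1], "twist": 0}, {"translation": [0, 0, 0], "twist": 0}]}}

```text
time: 33.7
ee_pos: [0.5252, 0.3085, 0.1213]
eef_rot: [-0.588, 0.393, -0.393, 0.588]
ft_force: [1.1, -0.3, -0.7]
width: 0.0257
```

Call:
{"name": "jog_arm", "arguments": {"commands": [{"translation": [0, 0, -1], "twist": 0}, {"translation": [0, 0, 0], "twist": 0}]}}

```text
time: 33.9
ee_pos: [0.5253, 0.3086, 0.1207]
eef_rot: [-0.588, 0.393, -0.393, 0.588]
ft_force: [-0.0, -0.2, 2.6]
width: 0.0258
```

Call:
{"name": "jog_arm", "arguments": {"commands": [{"translation": [0, 0, -1], "twist": 0}, {"translation": [0, 0, 0], "twist": 0}]}}

```text
time: 34.1
ee_pos: [0.5258, 0.3088, 0.1204]
eef_rot: [-0.587, 0.392, -0.393, 0.588]
ft_force: [-0.9, -1.4, 8.6]
width: 0.0258
```

Call:
{"name": "jog_arm", "arguments": {"commands": [{"translation": [0, 0, 0.5], "twist": 0}, {"translation": [0, 0, 0.5], "twist": 0}, {"translation": [0, 0, 0], "twist": 0}, {"translation": [0, 0, 0], "twist": 0}, {"translation": [0, 0, 0], "twist": 0}, {"translation": [0, 0, 0], "twist": 0}, {"translation": [0, 0, 0], "twist": 0}, {"translation": [0, 0, 5], "twist": 0}, {"translation": [0, 0, 20], "twist": 0}, {"translation": [0, 0, 25], "twist": 0}, {"translation": [0, 0, 25], "twist": 0}, {"translation": [0, 0, 25], "twist": 0}, {"translation": [0, 0, 25], "twist": 0}, {"translation": [-15, -10, 20], "twist": 0}, {"translation": [-25, -15, 20], "twist": 0}, {"translation": [-25, -15, 0], "twist": 0}, {"translation": [0, 0, 0], "twist": 0}], "grip": 0}}

```text
time: 35.8
ee_pos: [0.4584, 0.2679, 0.2868]
eef_rot: [-0.588, 0.392, -0.394, 0.588]
ft_force: [0.6, -0.2, 0.8]
width: 0.087
```

```bash
python3 - <<'E'
from h import *
np.set_printoptions(precision=4,suppress=True)
s=read_state(); print(s['time'],s['ee_pos'],s['ft_force'],s['width'])
snap('wrist','w30');c=snap('scene','s30');snap('top','t30')
cv2.imwrite('pics/s30c.png',cv2.cvtColor(cv2.resize(c['img'][130:250,200:400],None,fx=4,fy=4,interpolation=cv2.INTER_CUBIC),cv2.COLOR_RGB2BGR))
E
```

```text
35.8 [0.4584 0.2679 0.2868] [ 0.6281 -0.2063  0.7786] 0.0870272663288442
```

View pics/w30.png

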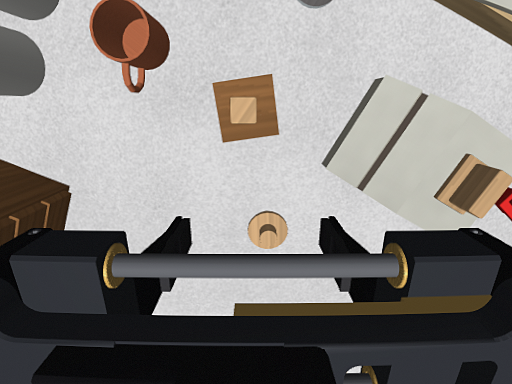

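View pics/s30c.png

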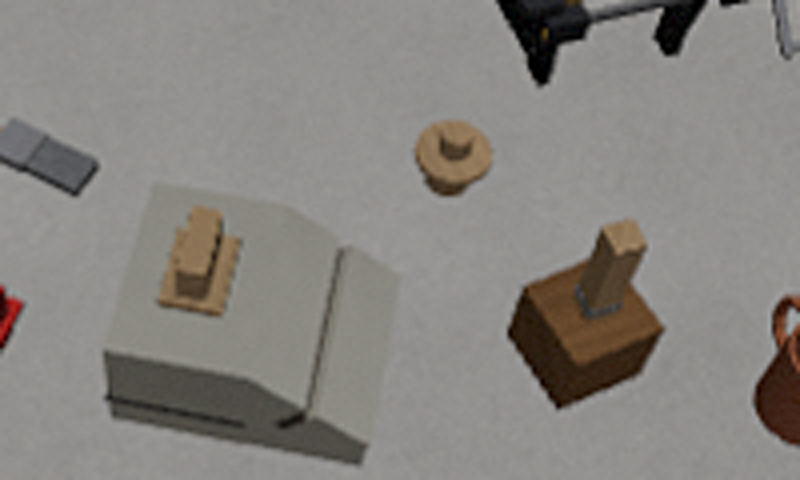

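View pics/s30.png

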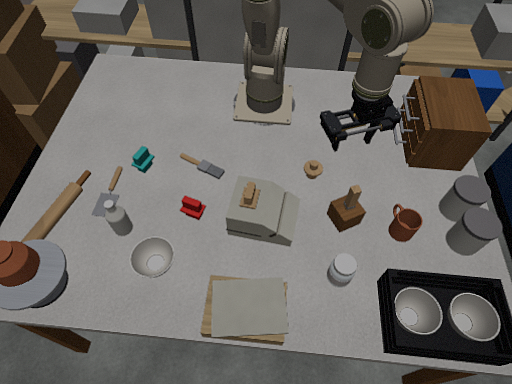

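```bash
python3 - <<'E'
from h import *
np.set_printoptions(precision=4,suppress=True)
w=load('w30');s=load('s30');t=load('t30')
i=w['img'];cv2.imwrite('pics/w30c.png',cv2.cvtColor(np.hstack([cv2.resize(i[65:150,205:290],None,fx=4.5,fy=4.5,interpolation=cv2.INTER_CUBIC),cv2.resize(i[145:230,427:512],None,fx=4.5,fy=4.5,interpolation=cv2.INTER_CUBIC)]),cv2.COLOR_RGB2BGR))
print(onz(w,[(243.5,110)],.175),tri([(w,(243.5,110)),(s,(200+623/4,130+235/4))]))
E
```

```text
[[0.5252 0.308  0.175 ]] (array([0.5251, 0.308 , 0.1719]), [np.float64(0.00013865867905571202), np.float64(0.0001386586790556456)])
```

View pics/w30c.png

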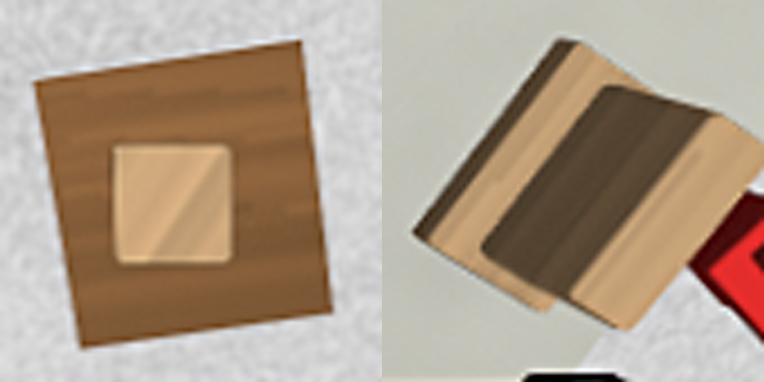

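```bash
python3 - <<'E'
from bench import *
s=read_state(); print(s['time'],s['ft_force'],abs(s['joint_vel']).max())
print(close_job())
E
```

```text
35.95 [0.63557549 0.60524519 0.04537051] 0.026353796664303306
the job is handed in; nothing more can be done
None
```

The plug is home in the pour hole, the groove has been run from the near end to the far end, and the tool is back in its stand. I handed the job in at 36 s of the 72 s allowed. `close_job()` reports no verdict, so what follows is my own measurement.

- **Plug:** It slipped about 12 mm down in the grip as I lifted it, so I measured the slip and allowed for it. I then pushed it down until the wrist force reached about 36 N. Afterwards the flange measured about 48.5 x 70 mm at deck height, square to the hole and centred on it to about 1 mm. I did not measure the height of the seated plug from two views. It rests on the force, the flange size and the pictures.
- **Tool tilt:** The moves cannot tilt the gripper, so I pivoted the tool in the fingers against the rim of the stand hole. It came to about 34–35 degrees, measured in one scene view.
- **Groove run:** I felt the groove floor with about 4 N, backed off 2 mm, and ran at 4 cm/s from about -62 to +64 mm along the seam. Forces stayed near the tool's own weight throughout. By the floor contact the tip was about 10 mm deep; my camera model put it about 1.5 mm shallower.
- **Return:** I righted the tool in the hole and lowered it until the handle seated, with 9 N on the wrist, then released it. Afterwards its top was within about 1 mm of the stand centre, both in plan and in triangulated height, with its sides upright.
- **Everything else:** In the last scene picture the bystanders and look-alikes appear where they started, judged by eye. The gripper was open and clear, and the wrist force read only noise.

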